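Issue the red-banded gouges from the locking rack

ROBOT

A 7-joint arm with a two-finger parallel gripper is mounted at the origin on the work surface. World frame = base frame: x ahead of the robot, y to its left, z up, the work surface at z = 0. Lengths are in m, angles in degrees, forces in N, time in s.
With the tool pointing down it reaches from about 0.425 to 0.875 m from the base axis. Payload 4.7 kg.
Tool frame: the origin (TCP) lies midway between the tips of the shut fingers; the grasp point (between the pads) lies 19 mm behind it (env.grip_depth is the distance from the TCP to the grasp point, in m); z points along the fingers, y is the line along which they close (so a half turn about z gives the same grasp; the last joint's range is limited). The gripper opens to 87 mm and grips with 3 to 60 N. Pads are 19 mm wide; open, the fingers measure 117 mm over their backs; the gripper's body (75 mm by 190 mm) begins 51 mm behind the grasp point.
Start: joints at [70.594, 18.392, -4.016, 83.108, 1.295, 78.541, -3.26], TCP at [0.225, -0.61, 0.223] pointing down, gripper open.
Joint ranges: [-163.93, 163.93], [-17.29, 119.83], [-79.2, 71.16], [3.27, 140.29], [-89.18, 269.18], [5.43, 117.66], [-154.24, 154.24]. Speed limits (degrees/s): [147.25, 147.25, 180, 180, 180, 180, 180].

INTERFACE

Orientations are given as [roll, pitch, yaw] about the fixed x, y, z axes, in that order (R = Rz(yaw) Ry(pitch) Rx(roll)).
In Python, from cell import get_obs, optics, env, nets gives the robot as it stands.
- The arm moves only by the shell command python3 -m creep 'ROWS' [FORCE]. ROWS is JSON, a list of rows, each an object of numbers: "wx", "wy", "wz": the turn, a rotation vector about the tool's x, y, z in degrees; "tx", "ty", "tz": the shift along the tool's x, y, z in mm; "gripper": the opening, from -1 (shut) to 1 (fully open). A call has 1 to 5 rows; each row is the pose to reach, as a shift and turn from the pose commanded when the call began, along the tool's axes at that moment; what a row does not reach only later rows make up. A row lasts 1/12 s, in which the tool goes at most 41.7 mm and 7.16 degrees, less where a joint would pass 70% of its speed; a pose out of reach is approached as far as the arm can. A call with a gripper value outside its range is refused whole. The fingers move at their own pace and stop on an object; FORCE is the grip in N (left out, the last holds). Time passes only in rows, so rows that repeat a pose let the fingers close. It gives the time, the measured TCP pose, the force, the opening and the grip force at its end, in the units of the state.
- get_obs(): the state, without advancing time (a new reading comes with each control period).
- optics.read_camera(name): name is "scene" or "top" or "wrist"; returns (picture, depth): 420x560x3 uint8, red, green, blue; 420x560 float32, m along the optical axis (not along the pixel's ray), 0 where there is no reading.
- optics.camera_info(name): a dict with "fovy" (degrees; the focal length in pixels is half the picture's height over the tangent of half this angle, whatever the lens; pixels are square), "cx", "cy" (the principal point, pixels), "R" (3x3) and "t" (3): a world point X has camera coordinates R X + t; the wrist camera has in their place "tool_from_camera" (4x4, takes a point from camera to tool coordinates, whose origin is the TCP and whose axes are the flange's). Camera axes: x right, y down, z forward; pixel columns grow to the right and rows downward; lengths in m; the calibration is good to about 2 mm. The wrist camera is an equidistant fisheye: a pixel r from the principal point sees the ray r / f radians off the axis. A picture is of the moment at which its call begins: read the wrist's pose just before it. camera_info takes no time and is no camera call.
- env.sign_off(): hands the job in; it is judged then, once.
Trained networks look in the newest picture that a camera, given by its name, has taken for a name from the list of things; names that differ only in an ending like _2 or _b are one class to them, and where a whole thing is asked for, a point or a joint stands for the part that bears it (a point fixed in the world has none). Each returns a list of dicts, best first, with "confidence" (0 to 1); they miss things now and then, are a little off and sometimes report something else, mostly with a low value. They report only what shows in the picture. A call takes as long as a camera call.
- nets.look_for(query, camera): "point" ([x, y, z] in m, in world coordinates, good to about 4 mm: the middle of the surface that is visible of it).
- nets.place_of(query, camera): "point" ([x, y, z] in m, in world coordinates, good to about 4 mm: a listed point, or the origin of a listed thing).
The state is a dict: "time_s": time; "qpos": joint angles; "joint_velocities": joint speeds; "effort": joint torques, N m; "tool_pos": TCP position; "tool_rot": TCP orientation; "force": force on the tool from outside, world axes, zero at the start; "wrist_torque": the same for the moment, N m; "grip_width": finger opening in m; "grasp_force": force on a finger pad.
Only numpy, scipy, OpenCV 4.12 (cv2) and the standard library are available. Lean on these libraries where they do the work, as an engineer would, in place of code of your own. Each camera call takes 0.05 s, during which the arm holds its last target. There are 200 camera calls.

TASK

Turn the cam knob of the gouge rack from its locked notch round until the sprung roller drops into the open notch, then pull every red-banded gouge out of the rack and lay them flat on the felt of the tray, not one on top of another. Then turn the knob back until the roller drops fully into the locked notch again, leaving the blue-banded gouges hanging in the rack and the mallet, rosette and oilstone where they are.

Things in the scene. Friction and masses are not known exactly. Their poses are not given: they have to be found in the camera images.
- red1: TO BE TAKEN OUT (None if absent): loose gouge with red band and butt end, 180 mm long, 0.12 kg, hanging blade down in any of the rack's holes, tip 40 mm above the bench, yaw as the rack's. Origin on its axis at the blade's tip; z axis towards the butt. 80 to 180 mm up: eight-sided wooden handle, 28 mm across flats (facing its own x and y), its shoulder resting on the board; band at 138 to 160 mm
- red2: TO BE TAKEN OUT (None if absent): loose gouge with red band and butt end, 180 mm long, 0.12 kg, hanging blade down in any of the rack's holes, tip 40 mm above the bench, yaw as the rack's. Origin on its axis at the blade's tip; z axis towards the butt. 80 to 180 mm up: eight-sided wooden handle, 28 mm across flats (facing its own x and y), its shoulder resting on the board; band at 138 to 160 mm
- red3: TO BE TAKEN OUT (None if absent): loose gouge with red band and butt end, 180 mm long, 0.12 kg, hanging blade down in any of the rack's holes, tip 40 mm above the bench, yaw as the rack's. Origin on its axis at the blade's tip; z axis towards the butt. 80 to 180 mm up: eight-sided wooden handle, 28 mm across flats (facing its own x and y), its shoulder resting on the board; band at 138 to 160 mm
- blue1: STAYS IN THE RACK: loose gouge with blue band and butt end, 180 mm long, 0.12 kg, hanging blade down in any of the rack's holes, tip 40 mm above the bench, yaw as the rack's. Origin on its axis at the blade's tip; z axis towards the butt. 80 to 180 mm up: eight-sided wooden handle, 28 mm across flats (facing its own x and y), its shoulder resting on the board; band at 138 to 160 mm
- blue2: STAYS IN THE RACK: loose gouge with blue band and butt end, 180 mm long, 0.12 kg, hanging blade down in any of the rack's holes, tip 40 mm above the bench, yaw as the rack's. Origin on its axis at the blade's tip; z axis towards the butt. 80 to 180 mm up: eight-sided wooden handle, 28 mm across flats (facing its own x and y), its shoulder resting on the board; band at 138 to 160 mm
- red1_grip (a point): middle of red1's handle, on its axis, 130 mm from the tip. Below the handle: round blade 17 mm wide from 6 mm above its rounded tip to 38 mm, tapering to a 7 mm shank at 51 mm, brass ferrule 17 mm in diameter from 68 to 80 mm
- red1_butt (a point): the butt end of red1's handle, on its axis, 180 mm from the tip
- red2_grip (a point): middle of red2's handle, on its axis, 130 mm from the tip. Below the handle: round blade 17 mm wide from 6 mm above its rounded tip to 38 mm, tapering to a 7 mm shank at 51 mm, brass ferrule 17 mm in diameter from 68 to 80 mm
- red2_butt (a point): the butt end of red2's handle, on its axis, 180 mm from the tip
- red3_grip (a point): middle of red3's handle, on its axis, 130 mm from the tip. Below the handle: round blade 17 mm wide from 6 mm above its rounded tip to 38 mm, tapering to a 7 mm shank at 51 mm, brass ferrule 17 mm in diameter from 68 to 80 mm
- red3_butt (a point): the butt end of red3's handle, on its axis, 180 mm from the tip
- rack: fixed wooden gouge rack, 110 mm (x) by 430 mm (y); origin at the centre of its underside, x axis away from the robot. A hanging board (x +-42, y -85 to 215 mm), top 120 mm up, has five 21 mm holes at x = 0, y = -55, 5, 65, 125, 185 mm; handles stand 100 mm above it. At the -y end a block 93 mm high carries cam and knob, axis at x = 0, y = -150 mm
- knob (a joint): cam knob's angle, rad, 0 to 2.35 (stops), growing anticlockwise from above. 0 to 0.1: roller in the deep locked notch, red end along the rack's +x. 0.1 to 1.0: ramp, a released knob springs back to 0. 1.05 to 1.75: high rim, a released knob stays. 2.0: shallow open notch, roller snaps in from 1.85 to 2.15. At most 0.2 N m
- knob_grip (a point): centre of the knob's grip bar, on the vertical knob axis, 176.5 mm above the bench. Black bar with one red end, 72 mm long, 16 mm thick, 36 mm tall (from 20 mm below to 16 mm above here), on a 30 mm stem over the brass cam. The point's x axis points along the bar to its red end and turns with the knob
- knob_pointer (a point): the middle of the red end of the grip bar, 36 mm from the axis
- keeper (a joint): slide of the steel keeper strip under the board, m along the rack's +y. 0: locked, roller at the bottom of the deep notch, narrow slots catch the shanks and no blade can be drawn up. About 0.017: open, 27 mm openings under the holes. 0.020: roller on the cam's rim. A 3 to 5 N spring presses it to 0
- keeper_roller (a point): centre of the keeper's 12 mm roller (the follower), which runs on the brass cam between knob and hanging board
- tray: loose wooden tray lined with green felt, 0.9 kg, 270 mm (x) by 220 mm (y) outside, 250 by 200 mm inside, floor 6 mm thick, rim 32 mm high, walls 10 mm; origin at the centre of its underside, x axis along its long side
- mallet: bystander: dark round carver's mallet standing on its head, 88 mm in diameter, 213 mm tall, handle up; origin at the centre of its underside
- rosette: bystander: carved wooden rosette tile, 100 by 100 by 31 mm; origin at the centre of its underside
- oilstone: bystander: grey oilstone in a dark wooden holder, 170 (x) by 62 (y) by 36 mm; origin at the centre of its underside

How it is judged:
By the outcome, as a careful person would: the job done as asked, in the order asked, and still so for the second after the job is handed in, with the robot touching nothing.
Of red1, red2, red3 only 2 to 3 are there at a start; the rules pass over those that are not, and their reading is None.
At some moment in a run one of tray may be knocked a few centimetres aside while the robot is not near it.
Once in a run the grip may slacken for a moment while it holds something.
It also fails if it takes over 210 s, if anything falls off the work surface, if the arm or the gripper's body presses on something with over 40 N, if the wrist force passes 120 N, or if a joint passes its speed limit or range.

## Working session

There is one attempt and no reset: what is moved stays moved. The work goes in short steps, Python scripts to look and compute and a shell command to move; the robot and the scene stay as the last step left them, time stands still between calls to the robot, and variables do not carry over. Pictures are saved under pics/ and viewed, at most 14 in all, crops included, and the job is handed in when it is done.

```bash
ls; mkdir -p pics; cat > h.py <<'E'
import numpy as np, cv2
from cell import get_obs, optics, env, nets
from scipy.spatial.transform import Rotation as Rn
def snap(n,f):
    p,d=optics.read_camera(n); cv2.imwrite('pics/'+f,p[:,:,::-1]); return p,d
def cloud(n,d):
    i=optics.camera_info(n); f=d.shape[0]/2/np.tan(np.radians(i['fovy'])/2)
    v,u=np.mgrid[:d.shape[0],:d.shape[1]]
    c=np.stack([(u-i['cx'])/f*d,(v-i['cy'])/f*d,d],-1)
    return (c-np.array(i['t']))@np.array(i['R'])
def st():
    o=get_obs(); print({k:np.round(o[k],3).tolist() for k in('time_s','tool_pos','tool_rot','force','grip_width','grasp_force','qpos')})
    return o
def rel(p,yaw=None):
    """shift in mm along tool axes from present pose to TCP point p"""
    o=get_obs(); R=Rn.from_euler('xyz',o['tool_rot'],degrees=True)
    return np.round(R.inv().apply(np.array(p)-o['tool_pos'])*1000,1)
E
python3 - <<'E'
from h import *
st()
p,d=snap('top','top0.png'); X=cloud('top',d); np.save('X.npy',X)
for q in ['rack','knob_grip','knob_pointer','tray','mallet','red1_butt','blue1_butt','keeper_roller']:
    for r in nets.place_of(q,'top')[:4]: print(q,np.round(r['point'],3),round(r['confidence'],2))
p2,d2=snap('scene','scene0.png')
E
```

```text
pics
{'time_s': 0.0, 'tool_pos': [0.224, -0.609, 0.221], 'tool_rot': [-179.892, 0.006, 20.22], 'force': [0.239, 0.056, 0.594], 'grip_width': 0.087, 'grasp_force': 0.0, 'qpos': [70.594, 18.439, -4.017, 83.174, 1.296, 78.541, -3.258]}
rack [ 0.553 -0.085 -0.003] 0.68
knob_grip [ 0.572 -0.23   0.179] 0.66
knob_pointer [ 0.603 -0.228  0.175] 0.94
tray [ 0.506  0.308 -0.003] 0.92
red1_butt [ 0.565 -0.14   0.221] 0.65Traceback (most recent call last):
  File "<stdin>", line 5, in <module>
ValueError: it knows: blue, keeper_roller, knob_grip, knob_pointer, mallet, oilstone, rack, red, red1_butt, red1_grip, red2_butt, red2_grip, red3_butt, red3_grip, rosette, tray
```

```bash
python3 - <<'E'
from h import *
p,d=snap('top','top0.png'); X=cloud('top',d); np.save('X.npy',X)
for q in ['knob_grip','knob_pointer','keeper_roller','red1_butt','red2_butt','red3_butt','red','blue','mallet','oilstone','rosette','tray','rack']:
    for r in nets.place_of(q,'top')[:5]: print(q,np.round(r['point'],3),round(r['confidence'],2))
p2,d2=snap('scene','scene0.png')
hsv=cv2.cvtColor(p,cv2.COLOR_RGB2HSV); 
for nm,m in [('red',((hsv[...,0]<8)|(hsv[...,0]>172))&(hsv[...,1]>130)),('blue',(abs(hsv[...,0].astype(int)-112)<14)&(hsv[...,1]>120)),('green',(abs(hsv[...,0].astype(int)-60)<25)&(hsv[...,1]>70))]:
    n,l,s,c=cv2.connectedComponentsWithStats(m.astype(np.uint8))
    for i in range(1,n):
        if s[i,4]>25:
            k=(l==i)&(d>0); print(nm,s[i].tolist(),np.round(np.median(X[k],0),3), np.round(np.percentile(X[k][:,2],95),3))
            if s[i,4]>1000:
                print(cv2.minAreaRect(X[k][:,:2].astype(np.float32)))
E
```

```text
knob_grip [ 0.574 -0.231  0.177] 0.93
knob_grip [ 0.562 -0.14   0.221] 0.36
knob_pointer [ 0.604 -0.23   0.175] 0.87
keeper_roller [ 0.568 -0.21   0.101] 0.6
keeper_roller [ 0.563 -0.083  0.173] 0.23
red1_butt [ 0.559 -0.142  0.22 ] 0.44
red2_butt [ 0.555 -0.081  0.224] 0.7
red2_butt [ 0.552 -0.082 -0.004] 0.68
red [ 0.559 -0.136  0.042] 0.55
red [ 0.556 -0.079  0.041] 0.5
blue [ 0.562 -0.138  0.171] 0.59
blue [0.551 0.038 0.043] 0.49
blue [0.547 0.1   0.043] 0.48
blue [ 0.562 -0.141  0.042] 0.41
mallet [ 0.363 -0.431  0.003] 0.57
oilstone [ 0.612 -0.495 -0.003] 0.63
rosette [ 0.457 -0.621  0.002] 0.93
tray [ 0.506  0.308 -0.004] 0.67
rack [ 0.553 -0.082 -0.   ] 0.94
red [301, 177, 6, 7, 35] [ 0.599 -0.232  0.191] 0.196
red [267, 185, 11, 13, 98] [ 0.559 -0.14   0.218] 0.224
red [247, 187, 10, 13, 93] [ 0.553 -0.081  0.219] 0.224
blue [204, 190, 9, 9, 63] [0.546 0.039 0.22 ] 0.225
blue [183, 192, 9, 8, 60] [0.54  0.097 0.219] 0.224
green [83, 171, 97, 96, 4689] [0.507 0.309 0.007] 0.012
((0.5089720487594604, 0.31017035245895386), (0.24782218039035797, 0.19927296042442322), 42.76631546020508)
green [0, 267, 16, 29, 370] [0.301 0.656 0.046] 0.087
```

View pics/top0.png

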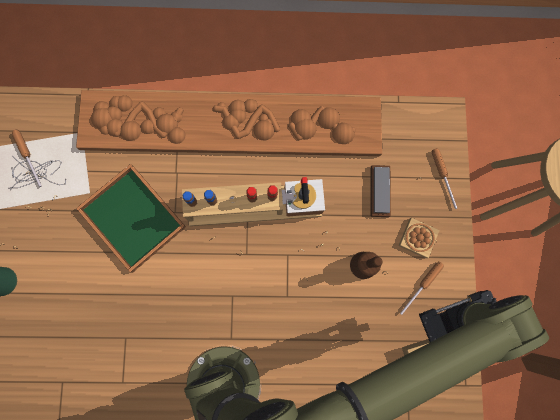

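View pics/scene0.png

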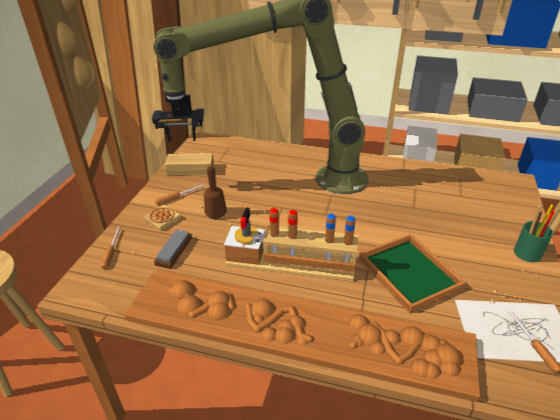

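The top picture shows the knob at (304,192) with its red end up, red butts at (272,190) and (252,193), blue butts at (210,197) and (189,199), and the tray at (131,218), turned about 45°. The scene view agrees: two reds, two blues, one empty hole.

```bash
python3 -m creep '[{"tz":-40},{"tz":-80},{"tz":-100},{"tx":38,"ty":-19,"tz":-100},{"tx":76,"ty":-38,"tz":-100}]'
python3 -m creep '[{"tx":376,"ty":-195},{"tx":376,"ty":-195,"wz":15},{"tx":376,"ty":-195,"wz":15.8},{"tx":376,"ty":-195,"wz":15.8},{"tx":376,"ty":-195,"wz":15.8}]'
python3 - <<'E'
from h import *
st(); print(rel([0.52,-0.235,0.32]))
i=optics.camera_info('wrist'); print(i)
X=np.load('X.npy')
m=(X[...,2]>0.21)&(X[...,2]<.23)&(abs(X[...,0]-.55)<.05)
n,l,s,c=cv2.connectedComponentsWithStats(m.astype(np.uint8))
for k in range(1,n):
    if s[k,4]>15: print(s[k].tolist(),X[l==k].mean(0).round(4))
m=(X[...,2]>0.17)&(X[...,2]<.2)&(abs(X[...,0]-.57)<.06)&(abs(X[...,1]+.235)<.05)
print(m.sum(),X[m].mean(0),cv2.minAreaRect(X[m][:,:2].astype(np.float32)))
m=(X[...,2]>0.112)&(X[...,2]<.128)&(abs(X[...,0]-.57)<.1)&(abs(X[...,1]+.03)<.2)
print(m.sum(),X[m].mean(0),cv2.minAreaRect(X[m][:,:2].astype(np.float32)))
E
```

```text
{'time_s': 1.1, 'tool_pos': [0.225, -0.61, 0.223], 'tool_rot': [179.995, 0.002, 20.213], 'force': [-0.003, 0.045, -0.452], 'grip_width': 0.087, 'grasp_force': 0.0, 'qpos': [70.595, 18.391, -4.015, 83.109, 1.293, 78.54, -3.26]}
[ 406.8 -249.8  -97.4]
{'fovy': 65.70646984690485, 'cx': 274.50235405744826, 'cy': 213.348512540375, 'tool_from_camera': array([[ 2.95586191e-04, -9.58466761e-01, -2.85204102e-01,
         7.77010497e-02],
       [ 9.99999880e-01,  3.94816459e-04, -2.90431648e-04,
        -8.69793190e-04],
       [ 3.90972355e-04, -2.85203982e-01,  9.58466763e-01,
        -1.62487279e-01],
       [ 0.00000000e+00,  0.00000000e+00,  0.00000000e+00,
         1.00000000e+00]])}
[268, 185, 10, 10, 79] [ 0.5615 -0.141   0.2191]
[247, 187, 10, 10, 77] [ 0.5559 -0.0814  0.2196]
[183, 191, 10, 10, 78] [0.5401 0.0968 0.2186]
[204, 190, 10, 10, 81] [0.5457 0.0378 0.2187]
157 [ 0.57088633 -0.23428215  0.1899255 ] ((0.5715326070785522, -0.23487775027751923), (0.07280849665403366, 0.016115702688694), 6.0278639793396)
2167 [ 0.54867592 -0.02382655  0.11980408] ((0.5548422932624817, -0.05066971480846405), (0.08672244846820831, 0.35886916518211365), 5.2671942710876465)validation failed for argument at $[0]...
validation failed for argument at $[0]...
```

```bash
python3 -m creep '[{"wx":0,"wy":0,"wz":0,"tx":0,"ty":0,"tz":-40,"gripper":1}]'
```

```text
time_s: 1.18
tool_pos: [0.2228, -0.6058, 0.2538]
tool_rot: [-179.1, 0.0, 20.2]
force: [-0.2, -0.0, -1.4]
grip_width: 0.0867
grasp_force: 0.0
```

```bash
python3 -m creep '[{"wx":0,"wy":0,"wz":0,"tx":0,"ty":0,"tz":-35,"gripper":1},{"wx":0,"wy":0,"wz":0,"tx":0,"ty":0,"tz":-57,"gripper":1},{"wx":0,"wy":0,"wz":4,"tx":36,"ty":-18,"tz":-57,"gripper":1},{"wx":0,"wy":0,"wz":8,"tx":72,"ty":-36,"tz":-57,"gripper":1},{"wx":0,"wy":0,"wz":15,"tx":108,"ty":-54,"tz":-57,"gripper":1}]'
python3 - <<'E'
from h import *
st(); print(rel([0.5705,-0.235,0.30]))
E
```

```text
time_s: 1.6
tool_pos: [0.3074, -0.5218, 0.3202]
tool_rot: [179.9, -0.1, 5.0]
force: [0.8, 0.3, 0.4]
grip_width: 0.0873
grasp_force: 0.0
{'time_s': 1.6, 'tool_pos': [0.307, -0.522, 0.32], 'tool_rot': [179.939, -0.051, 4.987], 'force': [0.762, 0.332, 0.411], 'grip_width': 0.087, 'grasp_force': 0.0, 'qpos': [62.09, 11.525, -6.096, 80.635, 1.201, 87.826, -28.941]}
[ 287.  -262.9   20.2]
```

```bash
python3 -m creep '[{"wx":0,"wy":0,"wz":0,"tx":30,"ty":-27,"tz":0,"gripper":1},{"wx":0,"wy":0,"wz":0,"tx":60,"ty":-55,"tz":0,"gripper":1},{"wx":0,"wy":0,"wz":0,"tx":90,"ty":-82,"tz":0,"gripper":1},{"wx":0,"wy":0,"wz":0,"tx":120,"ty":-110,"tz":0,"gripper":1},{"wx":0,"wy":0,"wz":0,"tx":150,"ty":-137,"tz":0,"gripper":1}]'
python3 -m creep '[{"wx":0,"wy":0,"wz":0,"tx":30,"ty":-27,"tz":5,"gripper":1},{"wx":0,"wy":0,"wz":0,"tx":60,"ty":-55,"tz":10,"gripper":1},{"wx":0,"wy":0,"wz":0,"tx":90,"ty":-82,"tz":15,"gripper":1},{"wx":0,"wy":0,"wz":0,"tx":120,"ty":-110,"tz":20,"gripper":1},{"wx":0,"wy":0,"wz":0,"tx":137,"ty":-126,"tz":20,"gripper":1}]'
cat >> h.py <<'E'
def wcloud(d):
    "world points of the wrist picture (call right after reading)"
    o=get_obs(); i=optics.camera_info('wrist'); f=d.shape[0]/2/np.tan(np.radians(i['fovy'])/2)
    v,u=np.mgrid[:d.shape[0],:d.shape[1]]; x=u-i['cx']; y=v-i['cy']; r=np.hypot(x,y)+1e-9; t=np.tan(r/f)
    c=np.stack([x/r*t*d,y/r*t*d,d],-1); T=np.array(i['tool_from_camera'])
    R=Rn.from_euler('xyz',o['tool_rot'],degrees=True).as_matrix()
    return (c@T[:3,:3].T+T[:3,3])@R.T+o['tool_pos']
def blobs(X,d,zlo,zhi,box,amin=60):
    m=(d>0)&(X[...,2]>zlo)&(X[...,2]<zhi)&(X[...,0]>box[0])&(X[...,0]<box[1])&(X[...,1]>box[2])&(X[...,1]<box[3])
    n,l,s,c=cv2.connectedComponentsWithStats(m.astype(np.uint8))
    for k in range(1,n):
        if s[k,4]>amin:
            P=X[l==k]; r=cv2.minAreaRect(P[:,:2].astype(np.float32))
            print(s[k].tolist(),P.mean(0).round(4),'rect',np.round(r[0],4),np.round(r[1],4),round(r[2],1))
E
python3 - <<'E'
from h import *
st()
p,d=snap('wrist','w0.png'); X=wcloud(d); np.save('X.npy',X)
blobs(X,d,.18,.2,(.5,.65,-.3,-.18)); blobs(X,d,.21,.23,(.5,.62,-.2,.15))
E
```

```text
time_s: 2.02
tool_pos: [0.4446, -0.3703, 0.32]
tool_rot: [180.0, -0.0, 5.3]
force: [1.1, -0.5, 0.5]
grip_width: 0.087
grasp_force: 0.0
time_s: 2.43
tool_pos: [0.5707, -0.2282, 0.2985]
tool_rot: [-179.8, -0.0, 5.7]
force: [-0.4, 1.2, 0.1]
grip_width: 0.0869
grasp_force: 0.0
{'time_s': 2.433, 'tool_pos': [0.571, -0.228, 0.298], 'tool_rot': [-179.822, -0.023, 5.656], 'force': [-0.371, 1.204, 0.119], 'grip_width': 0.087, 'grasp_force': 0.0, 'qpos': [36.824, 13.964, -21.323, 80.927, 4.871, 86.09, -68.604]}
[271, 166, 20, 83, 1521] [ 0.5769 -0.2273  0.1924] rect [ 0.5748 -0.2278] [0.0724 0.0163] 5.8
[2, 201, 23, 28, 492] [0.5488 0.0406 0.2186] rect [0.5479 0.043 ] [0.0256 0.0269] 72.1
[90, 200, 31, 32, 763] [ 0.5608 -0.0773  0.219 ] rect [ 0.5591 -0.0751] [0.0277 0.0259] 3.9
[150, 200, 34, 34, 913] [ 0.5667 -0.1356  0.2192] rect [ 0.5651 -0.1339] [0.0275 0.0276] 1.8
```

View pics/w0.png

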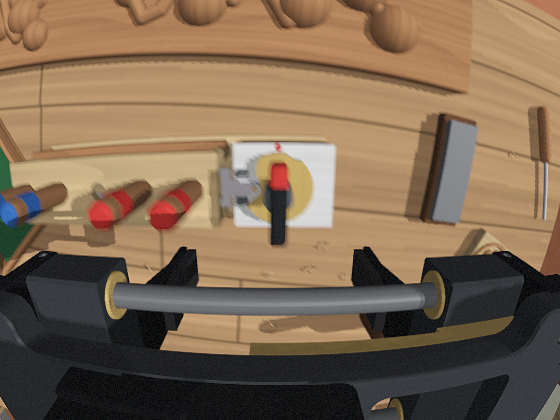

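The wrist view shows the bar at (279,205) with its red end up, red butts at (165,215) and (103,212), and the roller at (237,188). The arm was still settling, so I'll measure again.

```bash
python3 -m creep '[{"wx":0,"wy":0,"wz":0,"tx":0,"ty":4,"tz":0,"gripper":1},{"wx":0,"wy":0,"wz":0,"tx":0,"ty":4,"tz":0,"gripper":1},{"wx":0,"wy":0,"wz":0,"tx":0,"ty":4,"tz":0,"gripper":1}]'
cat > m.py <<'E'
from h import *
optics.read_camera('wrist'); st()
p,d=snap('wrist','wm.png'); X=wcloud(d)
blobs(X,d,.18,.2,(.5,.65,-.3,-.18)); blobs(X,d,.21,.23,(.5,.62,-.2,.15))
E
python3 m.py
```

```text
time_s: 2.73
tool_pos: [0.5678, -0.24, 0.2995]
tool_rot: [179.9, 0.0, 5.2]
force: [0.4, 0.2, 0.2]
grip_width: 0.0871
grasp_force: 0.0
{'time_s': 2.783, 'tool_pos': [0.568, -0.24, 0.3], 'tool_rot': [179.949, 0.025, 5.14], 'force': [0.171, -0.235, -0.108], 'grip_width': 0.087, 'grasp_force': 0.0, 'qpos': [37.35, 14.063, -20.812, 80.64, 5.02, 86.2, -68.083]}
[257, 161, 19, 83, 1480] [ 0.5742 -0.2315  0.1923] rect [ 0.5722 -0.2314] [0.0723 0.0154] 5.2
[137, 196, 34, 34, 866] [ 0.5643 -0.1401  0.2189] rect [ 0.5625 -0.1382] [0.0271 0.0268] 6.5
[80, 198, 29, 31, 716] [ 0.5588 -0.0814  0.2186] rect [ 0.5573 -0.0797] [0.0265 0.0251] 4.9
[0, 200, 18, 27, 390] [0.5474 0.0349 0.2175] rect [0.5466 0.0365] [0.0275 0.0204] 5.1
```

```bash
python3 -m creep '[{"wx":0,"wy":0,"wz":0,"tx":3.6,"ty":-6.4,"tz":35,"gripper":1},{"wx":0,"wy":0,"wz":0,"tx":3.6,"ty":-6.4,"tz":70,"gripper":1},{"wx":0,"wy":0,"wz":0,"tx":3.6,"ty":-6.4,"tz":105,"gripper":1},{"wx":0,"wy":0,"wz":0,"tx":3.6,"ty":-6.4,"tz":125,"gripper":1},{"wx":0,"wy":0,"wz":0,"tx":3.6,"ty":-6.4,"tz":135,"gripper":1}]'
python3 -m creep '[{"wx":0,"wy":0,"wz":0,"tx":0,"ty":0,"tz":0,"gripper":-0.3},{"wx":0,"wy":0,"wz":0,"tx":0,"ty":0,"tz":0,"gripper":-0.5},{"wx":0,"wy":0,"wz":0,"tx":0,"ty":0,"tz":0,"gripper":-1},{"wx":0,"wy":0,"wz":0,"tx":0,"ty":0,"tz":0,"gripper":-1},{"wx":0,"wy":0,"wz":0,"tx":0,"ty":0,"tz":0,"gripper":-1}]' 15
```

```text
time_s: 3.25
tool_pos: [0.5689, -0.2318, 0.1609]
tool_rot: [-179.9, 0.3, 5.2]
force: [-0.6, 0.8, 0.0]
grip_width: 0.0868
grasp_force: 0.0
time_s: 3.67
tool_pos: [0.5726, -0.2316, 0.1664]
tool_rot: [179.9, -0.1, 5.3]
force: [-0.7, -0.3, -0.1]
grip_width: 0.0616
grasp_force: 0.0
```

```bash
for i in 1 2; do python3 -m creep '[{"wx":0,"wy":0,"wz":0,"tx":0,"ty":0,"tz":0,"gripper":-1},{"wx":0,"wy":0,"wz":0,"tx":0,"ty":0,"tz":0,"gripper":-1},{"wx":0,"wy":0,"wz":0,"tx":0,"ty":0,"tz":0,"gripper":-1},{"wx":0,"wy":0,"wz":0,"tx":0,"ty":0,"tz":0,"gripper":-1},{"wx":0,"wy":0,"wz":0,"tx":0,"ty":0,"tz":0,"gripper":-1}]' 15; done
```

```text
time_s: 4.08
tool_pos: [0.5716, -0.2312, 0.1645]
tool_rot: [180.0, 0.0, 5.3]
force: [0.1, -0.6, -0.7]
grip_width: 0.0281
grasp_force: 0.0
time_s: 4.5
tool_pos: [0.5717, -0.2327, 0.1645]
tool_rot: [179.9, -0.0, 5.3]
force: [1.6, -4.8, -1.8]
grip_width: 0.0157
grasp_force: 15.0
```

```bash
python3 -m creep '[{"wx":0,"wy":0,"wz":0,"tx":0,"ty":1.5,"tz":0,"gripper":-1},{"wx":0,"wy":0,"wz":0,"tx":0,"ty":1.5,"tz":0,"gripper":-1},{"wx":0,"wy":0,"wz":-5,"tx":0,"ty":1.5,"tz":0,"gripper":-1},{"wx":0,"wy":0,"wz":-10,"tx":0,"ty":1.5,"tz":0,"gripper":-1},{"wx":0,"wy":0,"wz":-15,"tx":0,"ty":1.5,"tz":0,"gripper":-1}]' 50
python3 -m creep '[{"wx":0,"wy":0,"wz":-5,"tx":0,"ty":0,"tz":0,"gripper":-1},{"wx":0,"wy":0,"wz":-10,"tx":0,"ty":0,"tz":0,"gripper":-1},{"wx":0,"wy":0,"wz":-15,"tx":0,"ty":0,"tz":0,"gripper":-1},{"wx":0,"wy":0,"wz":-20,"tx":0,"ty":0,"tz":0,"gripper":-1},{"wx":0,"wy":0,"wz":-25,"tx":0,"ty":0,"tz":0,"gripper":-1}]'; python3 -c "
from cell import *;o=get_obs();print(o['wrist_torque'])"
```

```text
time_s: 4.92
tool_pos: [0.5718, -0.2327, 0.1645]
tool_rot: [180.0, 0.0, 20.5]
force: [1.2, -2.6, -1.8]
grip_width: 0.0155
grasp_force: 50.0
time_s: 5.33
tool_pos: [0.5718, -0.2327, 0.1645]
tool_rot: [-180.0, -0.0, 45.5]
force: [2.0, -3.0, -1.2]
grip_width: 0.0152
grasp_force: 50.0
[-0.64113027 -0.32334852 -0.35542265]
```

```bash
for i in 1 2; do python3 -m creep '[{"wx":0,"wy":0,"wz":-5,"tx":0,"ty":0,"tz":0,"gripper":-1},{"wx":0,"wy":0,"wz":-10,"tx":0,"ty":0,"tz":0,"gripper":-1},{"wx":0,"wy":0,"wz":-15,"tx":0,"ty":0,"tz":0,"gripper":-1},{"wx":0,"wy":0,"wz":-20,"tx":0,"ty":0,"tz":0,"gripper":-1},{"wx":0,"wy":0,"wz":-25,"tx":0,"ty":0,"tz":0,"gripper":-1}]'; done
python3 -m creep '[{"wx":0,"wy":0,"wz":-5,"tx":0,"ty":0,"tz":0,"gripper":-1},{"wx":0,"wy":0,"wz":-10,"tx":0,"ty":0,"tz":0,"gripper":-1},{"wx":0,"wy":0,"wz":-15,"tx":0,"ty":0,"tz":0,"gripper":-1},{"wx":0,"wy":0,"wz":-20,"tx":0,"ty":0,"tz":0,"gripper":-1},{"wx":0,"wy":0,"wz":-24,"tx":0,"ty":0,"tz":0,"gripper":-1}]'; python3 -c "
from h import *;o=get_obs();print(o['wrist_torque']);snap('top','top1.png');print(nets.place_of('knob_pointer','top')[:1],nets.place_of('keeper_roller','top')[:1])"
```

```text
time_s: 5.75
tool_pos: [0.5717, -0.2327, 0.1645]
tool_rot: [-180.0, -0.0, 70.5]
force: [1.0, -2.0, -1.7]
grip_width: 0.0155
grasp_force: 50.0
time_s: 6.17
tool_pos: [0.5717, -0.2327, 0.1645]
tool_rot: [-180.0, -0.0, 95.5]
force: [0.1, -2.4, -2.7]
grip_width: 0.0158
grasp_force: 50.0
time_s: 6.58
tool_pos: [0.5717, -0.2326, 0.1645]
tool_rot: [-180.0, -0.0, 119.5]
force: [0.6, -2.9, -0.8]
grip_width: 0.016
grasp_force: 5.0
[-0.43084568 -0.30630948 -0.13378767]
[{'point': [0.56, -0.1399, 0.0383], 'confidence': 0.44}] [{'point': [0.5669, -0.1906, 0.1019], 'confidence': 0.39}]
```

```bash
python3 -m creep '[{"wx":0,"wy":0,"wz":0,"tx":0,"ty":0,"tz":0,"gripper":-1},{"wx":0,"wy":0,"wz":0,"tx":0,"ty":0,"tz":0,"gripper":-1},{"wx":0,"wy":0,"wz":0,"tx":0,"ty":0,"tz":0,"gripper":-1},{"wx":0,"wy":0,"wz":0,"tx":0,"ty":0,"tz":0,"gripper":-1},{"wx":0,"wy":0,"wz":0,"tx":0,"ty":0,"tz":0,"gripper":-1}]' 50
for i in 1 2; do python3 -m creep '[{"wx":0,"wy":0,"wz":0,"tx":0,"ty":0,"tz":0,"gripper":1},{"wx":0,"wy":0,"wz":0,"tx":0,"ty":0,"tz":0,"gripper":1},{"wx":0,"wy":0,"wz":0,"tx":0,"ty":0,"tz":0,"gripper":1},{"wx":0,"wy":0,"wz":0,"tx":0,"ty":0,"tz":0,"gripper":1},{"wx":0,"wy":0,"wz":0,"tx":0,"ty":0,"tz":0,"gripper":1}]'; done
python3 -m creep '[{"wx":0,"wy":0,"wz":0,"tx":0,"ty":0,"tz":-35,"gripper":1},{"wx":0,"wy":0,"wz":5,"tx":0,"ty":0,"tz":-70,"gripper":1},{"wx":0,"wy":0,"wz":12,"tx":0,"ty":0,"tz":-105,"gripper":1},{"wx":0,"wy":0,"wz":19,"tx":0,"ty":0,"tz":-135,"gripper":1},{"wx":0,"wy":0,"wz":24,"tx":0,"ty":0,"tz":-135,"gripper":1}]'
python3 -m creep '[{"wx":0,"wy":0,"wz":7,"tx":0,"ty":0,"tz":0,"gripper":1},{"wx":0,"wy":0,"wz":14,"tx":0,"ty":0,"tz":0,"gripper":1},{"wx":0,"wy":0,"wz":21,"tx":0,"ty":0,"tz":0,"gripper":1},{"wx":0,"wy":0,"wz":28,"tx":0,"ty":0,"tz":0,"gripper":1},{"wx":0,"wy":0,"wz":35,"tx":0,"ty":0,"tz":0,"gripper":1}]'
python3 -m creep '[{"wx":0,"wy":0,"wz":7,"tx":0,"ty":0,"tz":0,"gripper":1},{"wx":0,"wy":0,"wz":14,"tx":0,"ty":0,"tz":0,"gripper":1},{"wx":0,"wy":0,"wz":21,"tx":0,"ty":0,"tz":0,"gripper":1},{"wx":0,"wy":0,"wz":28,"tx":0,"ty":0,"tz":0,"gripper":1},{"wx":0,"wy":0,"wz":35,"tx":0,"ty":0,"tz":0,"gripper":1}]'
python3 -m creep '[{"wx":0,"wy":0,"wz":7,"tx":0,"ty":0,"tz":0,"gripper":1},{"wx":0,"wy":0,"wz":14,"tx":0,"ty":0,"tz":0,"gripper":1},{"wx":0,"wy":0,"wz":20.5,"tx":0,"ty":0,"tz":0,"gripper":1},{"wx":0,"wy":0,"wz":20.5,"tx":0,"ty":0,"tz":0,"gripper":1},{"wx":0,"wy":0,"wz":20.5,"tx":0,"ty":0,"tz":0,"gripper":1}]'
python3 m.py; cp pics/wm.png pics/w1.png
```

```text
time_s: 7.15
tool_pos: [0.5716, -0.2326, 0.1645]
tool_rot: [-180.0, -0.0, 119.3]
force: [0.9, -1.6, -1.0]
grip_width: 0.0158
grasp_force: 50.0
time_s: 7.57
tool_pos: [0.5719, -0.2324, 0.1646]
tool_rot: [180.0, -0.0, 119.3]
force: [0.8, -0.2, -0.0]
grip_width: 0.041
grasp_force: 0.0
time_s: 7.98
tool_pos: [0.5717, -0.2328, 0.1645]
tool_rot: [-180.0, 0.0, 119.3]
force: [-0.1, -0.4, 0.8]
grip_width: 0.0744
grasp_force: 0.0
time_s: 8.4
tool_pos: [0.5746, -0.2331, 0.3072]
tool_rot: [179.4, 0.3, 95.0]
force: [0.7, -0.7, 1.0]
grip_width: 0.0869
grasp_force: 0.0
time_s: 8.82
tool_pos: [0.5718, -0.2327, 0.2996]
tool_rot: [180.0, 0.0, 60.0]
force: [-0.3, -0.4, -0.3]
grip_width: 0.0872
grasp_force: 0.0
time_s: 9.23
tool_pos: [0.5717, -0.2327, 0.2995]
tool_rot: [-180.0, 0.0, 25.0]
force: [-0.4, 1.3, 0.1]
grip_width: 0.0868
grasp_force: 0.0
time_s: 9.65
tool_pos: [0.5718, -0.2326, 0.2995]
tool_rot: [180.0, 0.0, 5.0]
force: [-0.4, 0.3, -0.8]
grip_width: 0.087
grasp_force: 0.0
{'time_s': 9.7, 'tool_pos': [0.572, -0.233, 0.3], 'tool_rot': [179.996, 0.005, 5.011], 'force': [-0.106, 0.248, 0.416], 'grip_width': 0.087, 'grasp_force': 0.0, 'qpos': [39.127, 14.517, -24.028, 80.407, 5.876, 86.31, -69.587]}
[235, 186, 80, 48, 1630] [ 0.5722 -0.2315  0.1915] rect [ 0.5702 -0.2316] [0.017  0.0735] 29.2
[86, 203, 31, 32, 735] [ 0.5587 -0.0814  0.2186] rect [ 0.558  -0.0794] [0.0278 0.0249] 48.6
[145, 202, 34, 33, 877] [ 0.5647 -0.1399  0.2188] rect [ 0.5634 -0.1384] [0.0276 0.0263] 51.3
[0, 205, 23, 27, 470] [0.5477 0.0367 0.2179] rect [0.5472 0.0391] [0.0261 0.0266] 73.3
```

View pics/w1.png

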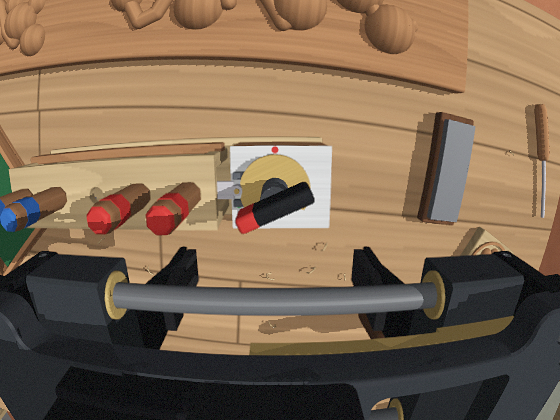

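The knob points to about 114° (red end at (245,224)), so the roller is in the open notch. Next I'll tilt the fingers 45° forward, so that red1 can be gripped vertical and later laid flat. First I'll check that this tilt is within reach.

```bash
python3 -m creep '[{"wx":0,"wy":6,"wz":0,"tx":-14,"ty":-24,"tz":0,"gripper":1},{"wx":0,"wy":12,"wz":0,"tx":-28,"ty":-48,"tz":0,"gripper":0},{"wx":0,"wy":18,"wz":0,"tx":-42,"ty":-72,"tz":0,"gripper":0},{"wx":0,"wy":24,"wz":0,"tx":-54,"ty":-94,"tz":0,"gripper":0},{"wx":0,"wy":30,"wz":0,"tx":-54,"ty":-94,"tz":0,"gripper":0}]'
python3 -m creep '[{"wx":0,"wy":5,"wz":0,"tx":0,"ty":0,"tz":0,"gripper":0},{"wx":0,"wy":10,"wz":0,"tx":0,"ty":0,"tz":0,"gripper":0},{"wx":0,"wy":15,"wz":0,"tx":0,"ty":0,"tz":0,"gripper":0},{"wx":0,"wy":15,"wz":0,"tx":0,"ty":0,"tz":0,"gripper":0},{"wx":0,"wy":15,"wz":0,"tx":0,"ty":0,"tz":0,"gripper":0}]'
python3 m.py; python3 -c "
from h import *
print(rel([.5125,-.144,.2346]))"
```

```text
time_s: 10.17
tool_pos: [0.5078, -0.1447, 0.2995]
tool_rot: [179.6, -27.9, 4.8]
force: [-0.1, -0.2, -0.9]
grip_width: 0.0676
grasp_force: 0.0
time_s: 10.58
tool_pos: [0.538, -0.1498, 0.244]
tool_rot: [-177.3, -40.3, 3.5]
force: [-1.0, -0.6, -1.6]
grip_width: 0.0449
grasp_force: 0.0
{'time_s': 10.633, 'tool_pos': [0.539, -0.151, 0.247], 'tool_rot': [-177.453, -40.549, 3.479], 'force': [-0.891, -1.018, 0.548], 'grip_width': 0.044, 'grasp_force': 0.0, 'qpos': [58.731, -17.196, -26.661, 125.047, -46.683, 45.589, -28.301]}
[341, 226, 85, 55, 1474] [ 0.5719 -0.2305  0.1946] rect [ 0.5716 -0.23  ] [0.0162 0.0725] 29.8
[0, 225, 19, 32, 477] [0.5406 0.0935 0.2184] rect [0.5408 0.0964] [0.0281 0.0188] 4.0
[33, 225, 32, 29, 703] [0.5472 0.0373 0.2205] rect [0.548  0.0421] [0.0246 0.0288] 18.2
[157, 225, 41, 37, 1165] [ 0.5566 -0.08    0.2215] rect [ 0.558  -0.0773] [0.0251 0.0279] 4.6
[240, 225, 42, 41, 1398] [ 0.5605 -0.1375  0.2213] rect [ 0.562  -0.1365] [0.0258 0.0284] 5.6
[-30.9  -8.3  -6.1]
```

Fingers-forward runs into joint 2's limit. With the fingers tilted towards the robot instead (body on the far side), a half spin about the tool axis would take the gouge from vertical to flat, so I'll test that.

```bash
cat >> h.py <<'E'
def go(p,yaw,T,spin=0):
    "shift (mm, tool axes) and turn (deg rotvec, tool axes) to TCP p, tool yaw, tilt T about tool y, spin about tool z"
    o=get_obs(); R=Rn.from_euler('xyz',o['tool_rot'],degrees=True)
    G=Rn.from_euler('z',yaw,degrees=True)*Rn.from_euler('x',180,degrees=True)*Rn.from_euler('y',T,degrees=True)*Rn.from_euler('z',spin,degrees=True)
    print('t',R.inv().apply(np.array(p)-o['tool_pos']).round(4)*1000,'w',np.degrees((R.inv()*G).as_rotvec()).round(1))
E
python3 -c "
from h import *
go([.54,-.15,.34],5.2,0)"
```

```text
t [ 58.3  -3.3 -68.8] w [ -1.9 -40.7  -0.6]
```

```bash
python3 -m creep '[{"wx":0,"wy":-7,"wz":0,"tx":20,"ty":0,"tz":-25,"gripper":1},{"wx":0,"wy":-14,"wz":0,"tx":40,"ty":0,"tz":-50,"gripper":1},{"wx":0,"wy":-21,"wz":0,"tx":58,"ty":-3,"tz":-69,"gripper":1},{"wx":-1,"wy":-28,"wz":0,"tx":58,"ty":-3,"tz":-69,"gripper":1},{"wx":-2,"wy":-35,"wz":0,"tx":58,"ty":-3,"tz":-69,"gripper":1}]'
python3 -c "
from h import *
st();go([.56,-.14,.34],5.2,-30)"
```

```text
time_s: 11.1
tool_pos: [0.5433, -0.1495, 0.3484]
tool_rot: [179.6, -6.3, 4.6]
force: [0.3, 1.7, -1.5]
grip_width: 0.0694
grasp_force: 0.0
{'time_s': 11.1, 'tool_pos': [0.543, -0.149, 0.348], 'tool_rot': [179.614, -6.289, 4.618], 'force': [0.273, 1.671, -1.456], 'grip_width': 0.069, 'grasp_force': 0.0, 'qpos': [59.375, 3.884, -47.703, 87.476, 1.468, 83.764, -73.593]}
t [16.4 -8.2 10.2] w [  0.3 -36.3  -0.7]
```

```bash
python3 -m creep '[{"wx":0,"wy":-7,"wz":0,"tx":6,"ty":-3,"tz":0,"gripper":1},{"wx":0,"wy":-14,"wz":0,"tx":12,"ty":-6,"tz":0,"gripper":1},{"wx":0,"wy":-21,"wz":0,"tx":16,"ty":-8,"tz":0,"gripper":1},{"wx":0,"wy":-28,"wz":0,"tx":16,"ty":-8,"tz":0,"gripper":1},{"wx":0,"wy":-35,"wz":0,"tx":16,"ty":-8,"tz":0,"gripper":1}]'
python3 -c "
from h import *
st();go([.56,-.14,.34],5.2,-45)"
python3 -m creep '[{"wx":0,"wy":-5,"wz":0,"tx":0,"ty":0,"tz":0,"gripper":0},{"wx":0,"wy":-10,"wz":0,"tx":0,"ty":0,"tz":0,"gripper":0},{"wx":0,"wy":-10,"wz":0,"tx":0,"ty":0,"tz":0,"gripper":0},{"wx":0,"wy":-10,"wz":0,"tx":0,"ty":0,"tz":0,"gripper":0}]'
python3 m.py;python3 -c "
from h import *
go([.60,-.137,.26],5.2,-45)"
```

```text
time_s: 11.52
tool_pos: [0.5601, -0.1337, 0.3226]
tool_rot: [-178.7, 25.4, 6.2]
force: [1.2, 1.2, -4.0]
grip_width: 0.0864
grasp_force: 0.0
{'time_s': 11.517, 'tool_pos': [0.56, -0.134, 0.323], 'tool_rot': [-178.685, 25.423, 6.18], 'force': [1.185, 1.245, -4.034], 'grip_width': 0.086, 'grasp_force': 0.0, 'qpos': [30.072, 31.767, -37.36, 62.419, 18.945, 116.756, -86.515]}
t [ -8.2   5.9 -15.5] w [ -0.7 -19.6   1. ]
time_s: 11.85
tool_pos: [0.5496, -0.1415, 0.2864]
tool_rot: [-178.4, 33.5, 6.3]
force: [-0.3, -0.6, -1.5]
grip_width: 0.0682
grasp_force: 0.0
{'time_s': 11.9, 'tool_pos': [0.549, -0.143, 0.287], 'tool_rot': [-178.841, 33.645, 5.841], 'force': [-0.691, -2.955, 0.124], 'grip_width': 0.064, 'grasp_force': 0.0, 'qpos': [3.759, 32.766, 6.776, 63.0, 4.724, 117.096, -73.049]}
[348, 114, 94, 48, 2341] [ 0.5744 -0.2281  0.1904] rect [ 0.5719 -0.2302] [0.0171 0.0729] 30.1
[249, 136, 43, 41, 1382] [ 0.5677 -0.1364  0.2188] rect [ 0.5647 -0.1363] [0.026  0.0281] 6.0
[163, 138, 43, 39, 1263] [ 0.562  -0.0788  0.2188] rect [ 0.559  -0.0774] [0.0261 0.0274] 7.5
[33, 147, 33, 34, 794] [0.5501 0.0379 0.2183] rect [0.5478 0.0399] [0.0262 0.0263] 82.7
[0, 153, 18, 30, 381] [0.5423 0.0928 0.2171] rect [0.5403 0.0944] [0.0164 0.0271] 73.0
t [57.7 -0.5 -5.1] w [ -0.7 -11.5   0.7]
```

```bash
python3 -c "
from h import *
st();go([.606,-.136,.24],5.2,-38)"
```

```text
{'time_s': 11.95, 'tool_pos': [0.549, -0.143, 0.288], 'tool_rot': [-178.84, 33.524, 5.904], 'force': [-0.264, 0.621, -0.699], 'grip_width': 0.061, 'grasp_force': 0.0, 'qpos': [4.211, 32.666, 5.909, 62.964, 5.01, 117.105, -73.342]}
t [73.8 -0.6  8.2] w [-0.7 -4.5  0.6]
```

```bash
python3 -m creep '[{"wx":0,"wy":0,"wz":0,"tx":25,"ty":0,"tz":0,"gripper":0},{"wx":0,"wy":-1,"wz":0,"tx":50,"ty":-1,"tz":4,"gripper":0},{"wx":-1,"wy":-3,"wz":1,"tx":74,"ty":-1,"tz":8,"gripper":0},{"wx":-1,"wy":-4,"wz":1,"tx":74,"ty":-1,"tz":8,"gripper":0},{"wx":-1,"wy":-5,"wz":1,"tx":74,"ty":-1,"tz":8,"gripper":0}]'
python3 -m creep '[{"wx":0,"wy":0,"wz":0,"tx":0,"ty":0,"tz":0,"gripper":-0.03},{"wx":0,"wy":0,"wz":0,"tx":0,"ty":0,"tz":0,"gripper":-0.03},{"wx":0,"wy":0,"wz":0,"tx":0,"ty":0,"tz":0,"gripper":-0.03}]'
python3 m.py; cp pics/wm.png pics/w2.png;python3 -c "
from h import *
go([.557,-.1403,.177],5.2,-38);go([.557,-.1403,.177],5.2,-45)"
```

```text
time_s: 12.37
tool_pos: [0.5961, -0.1333, 0.2264]
tool_rot: [179.7, 37.5, 5.4]
force: [0.2, 1.1, 0.1]
grip_width: 0.0441
grasp_force: 0.0
time_s: 12.62
tool_pos: [0.5953, -0.1359, 0.2305]
tool_rot: [179.8, 37.1, 5.2]
force: [0.4, 0.4, -0.2]
grip_width: 0.042
grasp_force: 0.0
{'time_s': 12.667, 'tool_pos': [0.595, -0.136, 0.231], 'tool_rot': [179.768, 37.093, 5.138], 'force': [0.113, -0.28, -0.266], 'grip_width': 0.042, 'grasp_force': 0.0, 'qpos': [-6.115, 44.02, 24.312, 56.155, -3.581, 117.627, -68.279]}
[351, 206, 96, 45, 2226] [ 0.5752 -0.2287  0.1887] rect [ 0.5712 -0.2312] [0.0177 0.0735] 29.0
[0, 243, 16, 24, 261] [0.5423 0.0912 0.2163] rect [0.5391 0.0932] [0.0139 0.0258] 62.5
[32, 243, 34, 21, 207] [0.5552 0.0376 0.2129] rect [0.5533 0.0378] [0.0293 0.0166] 69.3
[218, 247, 18, 14, 99] [ 0.6022 -0.1094  0.2274] rect [ 0.602  -0.1099] [0.0111 0.0059] 66.3
[314, 247, 18, 13, 92] [ 0.6068 -0.1598  0.2275] rect [ 0.6066 -0.1595] [0.0062 0.0111] 32.8
[164, 248, 44, 32, 583] [ 0.5649 -0.0825  0.2151] rect [ 0.561 -0.081] [0.0295 0.0198] 55.6
[252, 249, 43, 33, 1132] [ 0.5688 -0.1371  0.2174] rect [ 0.564  -0.1375] [0.0267 0.0266] 48.4
t [ 1.6  0.4 65.8] w [ 0.2 -0.9 -0.1]
t [ 1.6  0.4 65.8] w [ 0.2 -7.9 -0.1]
```

View pics/w2.png

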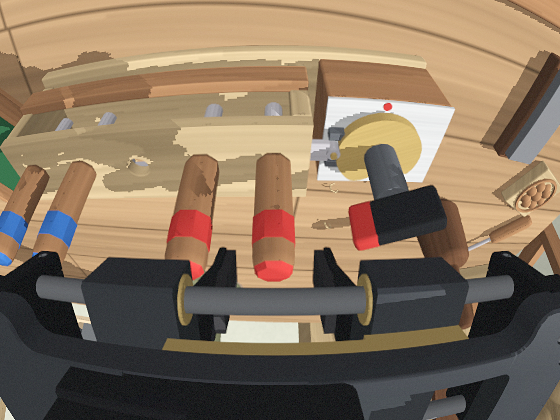

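Red1 (272,240) is centred between the fingers and red2 (190,240) is just outside the left one, so I'll advance and grip.

```bash
python3 -m creep '[{"wx":0,"wy":0,"wz":0,"tx":1,"ty":0,"tz":14,"gripper":-0.03},{"wx":0,"wy":0,"wz":0,"tx":1,"ty":0,"tz":28,"gripper":-0.03},{"wx":0,"wy":0,"wz":0,"tx":1,"ty":0,"tz":42,"gripper":-0.03},{"wx":0,"wy":0,"wz":0,"tx":1,"ty":0,"tz":56,"gripper":-0.03},{"wx":0,"wy":0,"wz":0,"tx":1,"ty":0,"tz":66,"gripper":-0.03}]'
python3 -m creep '[{"wx":0,"wy":0,"wz":0,"tx":0,"ty":0,"tz":0,"gripper":-1},{"wx":0,"wy":0,"wz":0,"tx":0,"ty":0,"tz":0,"gripper":-1},{"wx":0,"wy":0,"wz":0,"tx":0,"ty":0,"tz":0,"gripper":-1},{"wx":0,"wy":0,"wz":0,"tx":0,"ty":0,"tz":0,"gripper":-1},{"wx":0,"wy":0,"wz":0,"tx":0,"ty":0,"tz":0,"gripper":-1}]' 40
python3 m.py;  cp pics/wm.png pics/w3.png;python3 -c "
from h import *
go([.557,-.1403,.177],5.2,-38);go([.557,-.1403,.287],5.2,-38)"
```

```text
time_s: 13.13
tool_pos: [0.5553, -0.1399, 0.1758]
tool_rot: [179.7, 37.2, 5.1]
force: [-0.9, -0.6, 0.2]
grip_width: 0.0422
grasp_force: 0.0
time_s: 13.55
tool_pos: [0.5567, -0.1396, 0.1766]
tool_rot: [179.7, 37.2, 5.1]
force: [0.7, -0.1, 3.6]
grip_width: 0.0278
grasp_force: 39.9
{'time_s': 13.6, 'tool_pos': [0.557, -0.14, 0.177], 'tool_rot': [179.649, 37.21, 5.103], 'force': [0.98, 0.73, 4.085], 'grip_width': 0.027, 'grasp_force': 39.86, 'qpos': [-7.828, 40.706, 24.448, 68.01, -2.792, 109.306, -68.668]}
[424, 240, 73, 41, 1716] [ 0.5832 -0.2405  0.1874] rect [ 0.58   -0.2431] [0.015  0.0442] 31.0
[50, 254, 14, 23, 180] [ 0.6172 -0.0537  0.216 ] rect [ 0.6156 -0.0535] [0.0028 0.0088] 88.6
[44, 299, 34, 25, 318] [ 0.6067 -0.0547  0.2279] rect [ 0.6067 -0.0547] [0.0247 0.0026] 4.8
[214, 315, 31, 27, 585] [ 0.5903 -0.118   0.2225] rect [ 0.5944 -0.1186] [0.0473 0.0054] 6.4
[246, 315, 89, 28, 2020] [ 0.5771 -0.142   0.2189] rect [ 0.5839 -0.1479] [0.0272 0.0671] 62.3
t [ 0.   0.7 -0.5] w [ 0.3 -0.8 -0.1]
t [-66.5   1.3 -88.1] w [ 0.3 -0.8 -0.1]
```

View pics/w3.png

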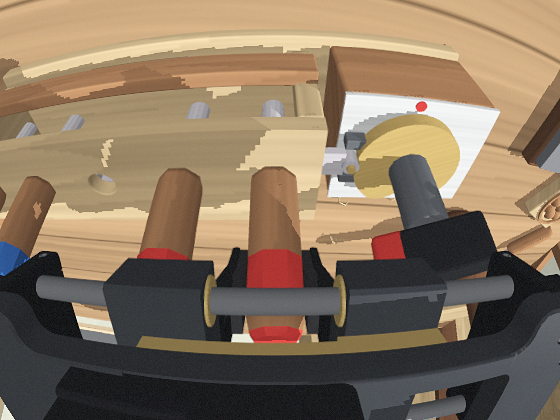

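Red1 is gripped squarely at (275,270) and red2 is untouched. I'll lift in stages, watching the force and tilt.

```bash
python3 -m creep '[{"wx":0,"wy":0,"wz":0,"tx":-6,"ty":0,"tz":-8,"gripper":-1},{"wx":0,"wy":0,"wz":0,"tx":-12,"ty":0,"tz":-16,"gripper":-1},{"wx":0,"wy":0,"wz":0,"tx":-18,"ty":0,"tz":-24,"gripper":-1},{"wx":0,"wy":0,"wz":0,"tx":-24,"ty":0,"tz":-32,"gripper":-1},{"wx":0,"wy":0,"wz":0,"tx":-24,"ty":0,"tz":-32,"gripper":-1}]'
python3 -c "
from h import *
st();go([.557,-.1403,.257],5.2,-37)"
```

```text
time_s: 14.07
tool_pos: [0.5572, -0.1397, 0.2183]
tool_rot: [179.6, 37.1, 5.1]
force: [0.2, -0.4, -0.6]
grip_width: 0.0273
grasp_force: 39.9
{'time_s': 14.067, 'tool_pos': [0.557, -0.14, 0.218], 'tool_rot': [179.597, 37.073, 5.056], 'force': [0.186, -0.418, -0.633], 'grip_width': 0.027, 'grasp_force': 39.865, 'qpos': [-7.786, 39.246, 24.899, 65.389, -2.228, 113.132, -68.157]}
t [-23.5   0.8 -30.7] w [ 0.3  0.1 -0.1]
```

```bash
python3 -m creep '[{"wx":0,"wy":0,"wz":0,"tx":-6,"ty":0,"tz":-8,"gripper":-1},{"wx":0,"wy":0,"wz":0,"tx":-12,"ty":0,"tz":-16,"gripper":-1},{"wx":0,"wy":0,"wz":0,"tx":-18,"ty":0,"tz":-24,"gripper":-1},{"wx":0,"wy":0,"wz":0,"tx":-24,"ty":0,"tz":-32,"gripper":-1},{"wx":0,"wy":0,"wz":0,"tx":-26,"ty":0,"tz":-35,"gripper":-1}]'
python3 -c "
from h import *
st();go([.557,-.1403,.300],5.2,-32)"
```

```text
time_s: 14.48
tool_pos: [0.5572, -0.1393, 0.2613]
tool_rot: [179.6, 37.2, 5.1]
force: [0.3, -0.5, -1.4]
grip_width: 0.0279
grasp_force: 39.9
{'time_s': 14.483, 'tool_pos': [0.557, -0.139, 0.261], 'tool_rot': [179.635, 37.157, 5.08], 'force': [0.3, -0.518, -1.364], 'grip_width': 0.028, 'grasp_force': 39.866, 'qpos': [-7.864, 38.302, 25.799, 62.07, -1.907, 117.443, -67.293]}
t [-23.6   1.1 -30.6] w [ 0.3  5.2 -0.1]
```

```bash
python3 -m creep '[{"wx":0,"wy":3,"wz":0,"tx":-18,"ty":0,"tz":-16,"gripper":-1},{"wx":0,"wy":6,"wz":0,"tx":-30,"ty":0,"tz":-32,"gripper":-1},{"wx":0,"wy":10,"wz":0,"tx":-42,"ty":0,"tz":-48,"gripper":-1},{"wx":0,"wy":14,"wz":0,"tx":-52,"ty":0,"tz":-64,"gripper":-1},{"wx":0,"wy":18,"wz":0,"tx":-58,"ty":0,"tz":-75,"gripper":-1}]'
python3 - <<'E'
from h import *
st(); p,d=snap('top','top2.png'); X=cloud('top',d)
print([ (np.round(r['point'],3),r['confidence']) for r in nets.place_of('tray','top')[:1]])
hsv=cv2.cvtColor(p,cv2.COLOR_RGB2HSV); m=(abs(hsv[...,0].astype(int)-60)<25)&(hsv[...,1]>70)&(X[...,2]<.02)
n,l,s,c=cv2.connectedComponentsWithStats(m.astype(np.uint8))
k=1+np.argmax(s[1:,4]); print(s[k],cv2.minAreaRect(X[l==k][:,:2].astype(np.float32)))
E
```

```text
time_s: 14.9
tool_pos: [0.5563, -0.1391, 0.3565]
tool_rot: [179.7, 19.0, 5.2]
force: [-0.8, -1.0, -0.9]
grip_width: 0.0276
grasp_force: 39.9
{'time_s': 14.9, 'tool_pos': [0.556, -0.139, 0.356], 'tool_rot': [179.686, 18.98, 5.178], 'force': [-0.832, -1.016, -0.909], 'grip_width': 0.028, 'grasp_force': 39.865, 'qpos': [-9.625, 23.008, 26.767, 66.612, -3.024, 110.247, -68.523]}
[(array([ 0.507,  0.307, -0.007]), 0.57)]
[  83  171   97   96 4676] ((0.5085157155990601, 0.30943894386291504), (0.24743996560573578, 0.19944646954536438), 42.62116622924805)
```

View pics/top2.png

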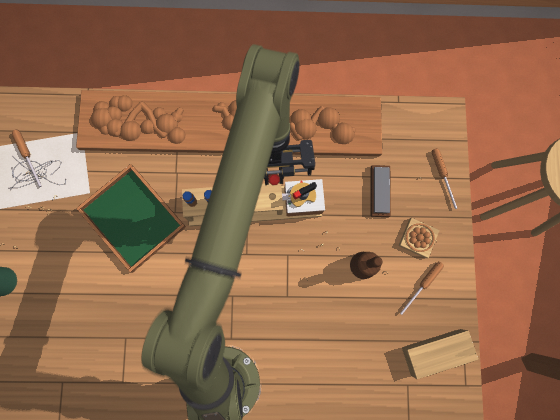

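The tray has not moved: its centre is (0.5085, 0.3095) and its long axis points at 42.6°. I'll level the tool high up, then carry red1 over while turning the yaw +217°.

```bash
python3 -m creep '[{"wx":0,"wy":4,"wz":0,"tx":-5,"ty":0,"tz":-14,"gripper":-1},{"wx":0,"wy":8,"wz":0,"tx":-10,"ty":0,"tz":-28,"gripper":-1},{"wx":0,"wy":12,"wz":0,"tx":-14,"ty":0,"tz":-42,"gripper":-1},{"wx":0,"wy":16,"wz":0,"tx":-14,"ty":0,"tz":-42,"gripper":-1},{"wx":0,"wy":19,"wz":0,"tx":-14,"ty":0,"tz":-42,"gripper":-1}]'
python3 -m creep '[{"wx":0,"wy":0,"wz":-6,"tx":0,"ty":-30,"tz":0,"gripper":-1},{"wx":0,"wy":0,"wz":-12,"tx":0,"ty":-60,"tz":0,"gripper":-1},{"wx":0,"wy":0,"wz":-18,"tx":0,"ty":-90,"tz":0,"gripper":-1},{"wx":0,"wy":0,"wz":-24,"tx":0,"ty":-120,"tz":0,"gripper":-1},{"wx":0,"wy":0,"wz":-30,"tx":0,"ty":-150,"tz":0,"gripper":-1}]'
python3 -c "
from h import *
st();go([.50,.35,.34],70,0)"
```

```text
time_s: 15.42
tool_pos: [0.5565, -0.1388, 0.398]
tool_rot: [179.7, 0.2, 5.3]
force: [0.7, -0.7, -1.0]
grip_width: 0.0275
grasp_force: 39.9
time_s: 15.83
tool_pos: [0.542, 0.0123, 0.3955]
tool_rot: [-180.0, 0.7, 35.6]
force: [1.3, 0.2, -1.1]
grip_width: 0.0278
grasp_force: 39.9
{'time_s': 15.833, 'tool_pos': [0.542, 0.012, 0.396], 'tool_rot': [-179.952, 0.671, 35.621], 'force': [1.345, 0.189, -1.141], 'grip_width': 0.028, 'grasp_force': 39.863, 'qpos': [-20.687, 3.867, 17.581, 80.973, -0.852, 95.932, -57.601]}
t [ 163.2 -298.9   53.9] w [ -0.2   0.6 -34.4]
```

```bash
python3 -m creep '[{"wx":0,"wy":0,"wz":-6,"tx":16,"ty":-30,"tz":0,"gripper":-1},{"wx":0,"wy":0,"wz":-12,"tx":33,"ty":-60,"tz":0,"gripper":-1},{"wx":0,"wy":0,"wz":-18,"tx":49,"ty":-90,"tz":0,"gripper":-1},{"wx":0,"wy":0,"wz":-24,"tx":65,"ty":-120,"tz":0,"gripper":-1},{"wx":0,"wy":0,"wz":-30,"tx":82,"ty":-150,"tz":0,"gripper":-1}]'
python3 -c "
from h import *
go([.50,.35,.34],100,0)"
```

```text
time_s: 16.25
tool_pos: [0.5221, 0.1821, 0.3947]
tool_rot: [-179.7, 0.6, 65.6]
force: [0.3, 0.4, -0.2]
grip_width: 0.0277
grasp_force: 39.9
t [144.4 -89.2  53.7] w [ -0.5   0.5 -34.4]
```

```bash
python3 -m creep '[{"wx":0,"wy":0,"wz":-7,"tx":29,"ty":-18,"tz":0,"gripper":-1},{"wx":0,"wy":0,"wz":-14,"tx":58,"ty":-36,"tz":10,"gripper":-1},{"wx":0,"wy":0,"wz":-21,"tx":87,"ty":-54,"tz":25,"gripper":-1},{"wx":0,"wy":0,"wz":-28,"tx":116,"ty":-72,"tz":40,"gripper":-1},{"wx":0,"wy":0,"wz":-35,"tx":144,"ty":-89,"tz":54,"gripper":-1}]'
for i in 1 2 3; do python3 -m creep '[{"wx":0,"wy":0,"wz":-7,"tx":0,"ty":0,"tz":0,"gripper":-1},{"wx":0,"wy":0,"wz":-14,"tx":0,"ty":0,"tz":0,"gripper":-1},{"wx":0,"wy":0,"wz":-21,"tx":0,"ty":0,"tz":0,"gripper":-1},{"wx":0,"wy":0,"wz":-28,"tx":0,"ty":0,"tz":0,"gripper":-1},{"wx":0,"wy":0,"wz":-35,"tx":0,"ty":0,"tz":0,"gripper":-1}]' | grep tool; done
python3 -c "
from h import *
st();go([.4975,.351,.22],222.6,20)"
```

```text
time_s: 16.67
tool_pos: [0.5009, 0.35, 0.3389]
tool_rot: [-179.4, 0.4, 100.7]
force: [0.4, 0.1, -1.9]
grip_width: 0.0278
grasp_force: 39.9
tool_pos: [0.5017, 0.3481, 0.3393]
tool_rot: [-179.3, -0.0, 135.7]
tool_pos: [0.5017, 0.348, 0.3394]
tool_rot: [-179.4, -0.5, 170.7]
tool_pos: [0.5017, 0.348, 0.3395]
tool_rot: [-179.8, -0.7, -154.3]
{'time_s': 17.917, 'tool_pos': [0.502, 0.348, 0.339], 'tool_rot': [-179.809, -0.704, -154.319], 'force': [-0.314, -0.073, -1.858], 'grip_width': 0.028, 'grasp_force': 39.865, 'qpos': [-29.447, 12.918, -9.648, 76.918, 2.173, 91.07, 76.84]}
t [  1.    4.9 119.5] w [  2.9  19.1 -16.8]
```

```bash
python3 -m creep '[{"wx":0.6,"wy":4,"wz":-3,"tx":0,"ty":1,"tz":24,"gripper":-1},{"wx":1.2,"wy":8,"wz":-6,"tx":0,"ty":2,"tz":48,"gripper":-1},{"wx":1.8,"wy":12,"wz":-9,"tx":0,"ty":3,"tz":72,"gripper":-1},{"wx":2.4,"wy":16,"wz":-13,"tx":1,"ty":4,"tz":96,"gripper":-1},{"wx":2.9,"wy":19,"wz":-17,"tx":1,"ty":5,"tz":120,"gripper":-1}]'
python3 - <<'E'
from h import *
st();go([.4975,.351,.10],222.6,45)
p,d=snap('top','top3.png'); X=cloud('top',d)
hsv=cv2.cvtColor(p,cv2.COLOR_RGB2HSV); m=(abs(hsv[...,0].astype(int)-60)<25)&(hsv[...,1]>70)&(X[...,2]<.02)
m[:,:60]=0
print(m.sum(),cv2.minAreaRect(X[m][:,:2].astype(np.float32)))
E
```

```text
time_s: 18.33
tool_pos: [0.4984, 0.3511, 0.2183]
tool_rot: [180.0, -20.0, -137.4]
force: [0.4, 0.5, -1.7]
grip_width: 0.0274
grasp_force: 39.9
{'time_s': 18.333, 'tool_pos': [0.498, 0.351, 0.218], 'tool_rot': [179.979, -20.025, -137.357], 'force': [0.382, 0.507, -1.669], 'grip_width': 0.027, 'grasp_force': 39.866, 'qpos': [-31.108, 29.961, -11.275, 70.558, 5.928, 100.034, 90.742]}
t [-39.8   0.5 111.4] w [-0. 25.  0.]
4117 ((0.5084528923034668, 0.30959266424179077), (0.24593155086040497, 0.19908954203128815), 42.812007904052734)
```

```bash
python3 -m creep '[{"wx":0,"wy":5,"wz":0,"tx":-8,"ty":0,"tz":22,"gripper":-1},{"wx":0,"wy":10,"wz":0,"tx":-16,"ty":0,"tz":44,"gripper":-1},{"wx":0,"wy":15,"wz":0,"tx":-24,"ty":0,"tz":66,"gripper":-1},{"wx":0,"wy":20,"wz":0,"tx":-32,"ty":0,"tz":88,"gripper":-1},{"wx":0,"wy":25,"wz":0,"tx":-40,"ty":0,"tz":111,"gripper":-1}]'
python3 -m creep '[{"wx":0,"wy":0,"wz":0,"tx":0,"ty":0,"tz":0,"gripper":-1},{"wx":0,"wy":0,"wz":0,"tx":0,"ty":0,"tz":0,"gripper":-1}]'
python3 - <<'E'
from h import *
st();go([.4975,.351,.033],222.6,45)
E
```

```text
time_s: 18.8
tool_pos: [0.4991, 0.3521, 0.1027]
tool_rot: [-179.9, -44.8, -137.7]
force: [-0.3, 0.1, -1.1]
grip_width: 0.0277
grasp_force: 39.9
time_s: 18.97
tool_pos: [0.4966, 0.3508, 0.0965]
tool_rot: [180.0, -45.3, -137.5]
force: [-0.2, 0.7, -0.6]
grip_width: 0.0273
grasp_force: 39.9
{'time_s': 18.967, 'tool_pos': [0.497, 0.351, 0.096], 'tool_rot': [179.999, -45.289, -137.516], 'force': [-0.248, 0.715, -0.63], 'grip_width': 0.027, 'grasp_force': 39.865, 'qpos': [-35.427, 54.996, -7.874, 53.642, 7.093, 117.026, 90.411]}
t [-45.7  -0.4  44.1] w [ 0.1 -0.3 -0.1]
```

```bash
python3 -m creep '[{"wx":0,"wy":0,"wz":0,"tx":-13,"ty":0,"tz":13,"gripper":-1},{"wx":0,"wy":0,"wz":0,"tx":-26,"ty":0,"tz":26,"gripper":-1},{"wx":0,"wy":0,"wz":0,"tx":-36,"ty":0,"tz":36,"gripper":-1},{"wx":0,"wy":0,"wz":0,"tx":-42,"ty":0,"tz":42,"gripper":-1},{"wx":0,"wy":0,"wz":0,"tx":-44,"ty":0,"tz":44,"gripper":-1}]'
python3 - <<'E'
from h import *
optics.read_camera('wrist');snap('wrist','w4.png');st()
E
```

```text
time_s: 19.38
tool_pos: [0.4994, 0.3522, 0.0426]
tool_rot: [-179.9, -44.5, -137.6]
force: [-1.3, -0.5, -1.9]
grip_width: 0.0276
grasp_force: 39.9
{'time_s': 19.483, 'tool_pos': [0.499, 0.352, 0.043], 'tool_rot': [-179.908, -44.489, -137.604], 'force': [0.441, -1.371, -1.944], 'grip_width': 0.028, 'grasp_force': 39.865, 'qpos': [-35.363, 57.581, -7.795, 54.931, 7.312, 112.371, 90.189]}
```

View pics/w4.png

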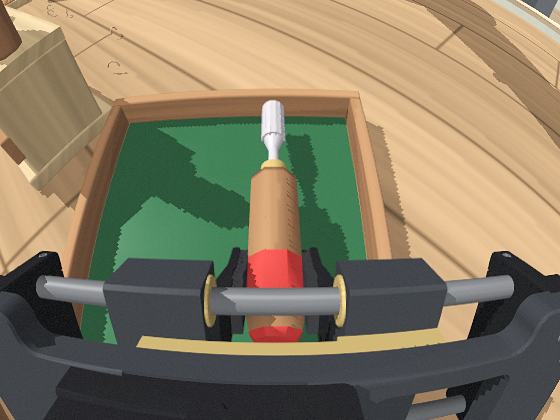

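Red1's tip (272,110) hangs over the felt just inside the near wall (row ~118). I'll shift it 10 mm outward, then down.

```bash
python3 -m creep '[{"wx":0,"wy":0,"wz":0,"tx":-7,"ty":0,"tz":-7,"gripper":-1},{"wx":0,"wy":0,"wz":0,"tx":-10,"ty":0,"tz":-4,"gripper":-1},{"wx":0,"wy":0,"wz":0,"tx":-13,"ty":0,"tz":-1,"gripper":-1},{"wx":0,"wy":0,"wz":0,"tx":-16,"ty":0,"tz":2,"gripper":-1},{"wx":0,"wy":0,"wz":0,"tx":-16,"ty":0,"tz":2,"gripper":-1}]'
```

```text
time_s: 19.9
tool_pos: [0.5063, 0.3588, 0.0282]
tool_rot: [-179.9, -44.6, -137.6]
force: [0.4, -0.9, -1.4]
grip_width: 0.0279
grasp_force: 39.9
```

```bash
python3 -m creep '[{"wx":0,"wy":0,"wz":0,"tx":-1.5,"ty":0,"tz":1.5,"gripper":-1},{"wx":0,"wy":0,"wz":0,"tx":-3,"ty":0,"tz":3,"gripper":-1},{"wx":0,"wy":0,"wz":0,"tx":-3,"ty":0,"tz":3,"gripper":-1}]'
python3 -m creep '[{"wx":0,"wy":0,"wz":0,"tx":0,"ty":0,"tz":0,"gripper":0.1},{"wx":0,"wy":0,"wz":0,"tx":0,"ty":0,"tz":0,"gripper":0.1},{"wx":0,"wy":0,"wz":0,"tx":0,"ty":0,"tz":0,"gripper":0.1},{"wx":0,"wy":0,"wz":0,"tx":0,"ty":0,"tz":0,"gripper":0.1},{"wx":0,"wy":0,"wz":0,"tx":0,"ty":0,"tz":0,"gripper":0.1}]'
```

```text
time_s: 20.15
tool_pos: [0.5067, 0.3591, 0.0253]
tool_rot: [-179.9, -44.6, -137.6]
force: [0.4, 1.1, 1.4]
grip_width: 0.0275
grasp_force: 39.9
time_s: 20.57
tool_pos: [0.5069, 0.3593, 0.0251]
tool_rot: [-179.9, -44.5, -137.6]
force: [-0.0, -0.1, -0.4]
grip_width: 0.0464
grasp_force: 0.0
```

```bash
python3 -m creep '[{"wx":0,"wy":0,"wz":0,"tx":0,"ty":0,"tz":-25,"gripper":0.1},{"wx":0,"wy":0,"wz":0,"tx":0,"ty":0,"tz":-55,"gripper":0.1},{"wx":0,"wy":-5,"wz":0,"tx":10,"ty":0,"tz":-85,"gripper":0.1},{"wx":0,"wy":-11,"wz":0,"tx":30,"ty":0,"tz":-110,"gripper":0.1},{"wx":0,"wy":-17,"wz":0,"tx":50,"ty":0,"tz":-135,"gripper":0.1}]'
python3 - <<'E'
from h import *
optics.read_camera('wrist');snap('wrist','w5.png');st();go([.50,.30,.34],222.6,0)
E
```

```text
time_s: 20.98
tool_pos: [0.5513, 0.4003, 0.1553]
tool_rot: [-179.9, -27.4, -137.6]
force: [0.0, 0.5, 2.4]
grip_width: 0.0477
grasp_force: 0.0
{'time_s': 21.083, 'tool_pos': [0.553, 0.4, 0.169], 'tool_rot': [-179.802, -26.429, -137.66], 'force': [0.795, 0.302, 1.956], 'grip_width': 0.048, 'grasp_force': 0.0, 'qpos': [-40.506, 46.225, 3.057, 52.179, -0.024, 107.982, 94.511]}
t [ 171.9  -39.  -105.6] w [ -0.1 -26.4  -0.2]
```

View pics/w5.png

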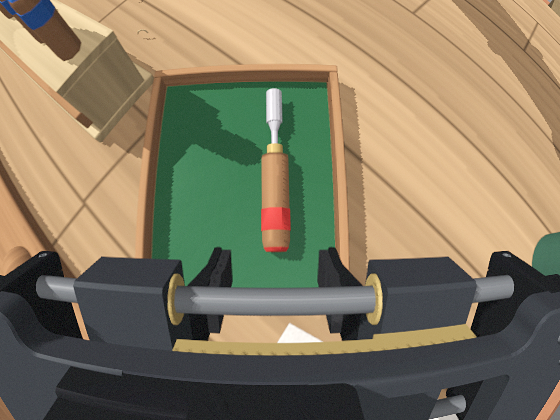

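Red1 lies flat on the felt (274,170), clear of the walls, with room to its left for red2. I'm going back to the rack for red2.

```bash
python3 -m creep '[{"wx":0,"wy":-5,"wz":0,"tx":28,"ty":-6,"tz":-25,"gripper":0.1},{"wx":0,"wy":-10,"wz":0,"tx":56,"ty":-13,"tz":-50,"gripper":0.1},{"wx":0,"wy":-15,"wz":0,"tx":86,"ty":-20,"tz":-75,"gripper":0.1},{"wx":0,"wy":-20,"wz":0,"tx":115,"ty":-26,"tz":-95,"gripper":0.1},{"wx":0,"wy":-26,"wz":0,"tx":145,"ty":-33,"tz":-106,"gripper":0.1}]' | grep tool
for i in 1 2 3; do python3 -m creep '[{"wx":0,"wy":0,"wz":7,"tx":0,"ty":0,"tz":0,"gripper":0},{"wx":0,"wy":0,"wz":14,"tx":0,"ty":0,"tz":0,"gripper":0},{"wx":0,"wy":0,"wz":21,"tx":0,"ty":0,"tz":0,"gripper":0},{"wx":0,"wy":0,"wz":28,"tx":0,"ty":0,"tz":0,"gripper":0},{"wx":0,"wy":0,"wz":35,"tx":0,"ty":0,"tz":0,"gripper":0}]' | grep tool; done
python3 - <<'E'
from h import *
st();go([.57,-.078,.34],5.2,0)
E
```

```text
tool_pos: [0.5145, 0.3219, 0.3203]
tool_rot: [-179.9, -1.1, -137.5]
tool_pos: [0.5133, 0.321, 0.318]
tool_rot: [-179.1, -1.2, -172.9]
tool_pos: [0.5135, 0.3211, 0.3175]
tool_rot: [-178.5, -0.5, 152.1]
tool_pos: [0.5135, 0.3212, 0.3176]
tool_rot: [-178.5, 0.5, 117.1]
{'time_s': 22.75, 'tool_pos': [0.513, 0.321, 0.318], 'tool_rot': [-178.504, 0.458, 117.135], 'force': [-0.314, -0.914, -0.161], 'grip_width': 0.043, 'grasp_force': 0.0, 'qpos': [-45.208, 12.573, 12.809, 80.022, -2.455, 89.244, -5.465]}
t [-381.2 -132.2  -16. ] w [ -0.5   1.8 111.9]
```

```bash
python3 -m creep '[{"wx":0,"wy":0,"wz":7,"tx":-25,"ty":-9,"tz":-4,"gripper":0},{"wx":0,"wy":0,"wz":14,"tx":-50,"ty":-18,"tz":-8,"gripper":0},{"wx":0,"wy":0,"wz":21,"tx":-75,"ty":-26,"tz":-12,"gripper":0},{"wx":0,"wy":0,"wz":28,"tx":-100,"ty":-35,"tz":-16,"gripper":0},{"wx":0,"wy":0,"wz":35,"tx":-127,"ty":-44,"tz":-16,"gripper":0}]' | grep tool
python3 - <<'E'
from h import *
go([.57,-.078,.34],5.2,0)
E
```

```text
tool_pos: [0.5336, 0.1878, 0.3366]
tool_rot: [-179.1, 1.2, 82.2]
t [-258.4   72.3    0.7] w [ 0.   1.6 77. ]
```

```bash
python3 -m creep '[{"wx":0,"wy":0,"wz":7,"tx":-26,"ty":7,"tz":0,"gripper":0},{"wx":0,"wy":0,"wz":14,"tx":-52,"ty":14,"tz":0,"gripper":0},{"wx":0,"wy":0,"wz":21,"tx":-78,"ty":22,"tz":0,"gripper":0},{"wx":0,"wy":0,"wz":28,"tx":-104,"ty":29,"tz":0,"gripper":0},{"wx":0,"wy":0,"wz":35,"tx":-129,"ty":36,"tz":0,"gripper":0}]' | grep tool
python3 - <<'E'
from h import *
go([.57,-.078,.34],5.2,0)
E
```

```text
tool_pos: [0.5521, 0.0545, 0.338]
tool_rot: [-179.9, 1.5, 47.1]
t [-8.490e+01  1.032e+02  1.000e-01] w [ 0.5  1.5 41.9]
```

```bash
python3 -m creep '[{"wx":0,"wy":0,"wz":7,"tx":-17,"ty":21,"tz":0,"gripper":0},{"wx":0,"wy":0,"wz":14,"tx":-34,"ty":42,"tz":0,"gripper":0},{"wx":0,"wy":0,"wz":21,"tx":-51,"ty":63,"tz":0,"gripper":0},{"wx":0,"wy":0,"wz":28,"tx":-68,"ty":84,"tz":0,"gripper":0},{"wx":0,"wy":0,"wz":35,"tx":-85,"ty":103,"tz":0,"gripper":0}]' | grep tool
python3 - <<'E'
from h import *
st();go([.60,-.076,.26],5.2,-30)
E
```

```text
tool_pos: [0.5707, -0.0777, 0.3401]
tool_rot: [179.2, 1.3, 12.1]
{'time_s': 24.0, 'tool_pos': [0.571, -0.078, 0.34], 'tool_rot': [179.19, 1.299, 12.098], 'force': [0.977, 0.533, -1.043], 'grip_width': 0.043, 'grasp_force': 0.0, 'qpos': [-26.94, 9.035, 36.149, 83.116, -4.094, 90.491, -68.983]}
t [30.8  3.4 79.4] w [  2.7 -28.7   6.5]
```

```bash
python3 -m creep '[{"wx":0.5,"wy":-6,"wz":1.5,"tx":6,"ty":1,"tz":16,"gripper":0},{"wx":1,"wy":-12,"wz":3,"tx":12,"ty":2,"tz":32,"gripper":0},{"wx":1.5,"wy":-18,"wz":4,"tx":18,"ty":3,"tz":48,"gripper":0},{"wx":2,"wy":-24,"wz":5,"tx":25,"ty":3,"tz":64,"gripper":0},{"wx":2.7,"wy":-28.7,"wz":6.5,"tx":31,"ty":3,"tz":79,"gripper":-0.03}]' | grep tool
python3 - <<'E'
from h import *
st();go([.590,-.0763,.2305],5.2,-37.1)
E
```

```text
tool_pos: [0.6011, -0.0724, 0.2586]
tool_rot: [-179.9, 30.3, 5.7]
{'time_s': 24.417, 'tool_pos': [0.601, -0.072, 0.259], 'tool_rot': [-179.883, 30.303, 5.696], 'force': [0.9, 0.786, -0.253], 'grip_width': 0.043, 'grasp_force': 0.0, 'qpos': [-17.211, 39.762, 35.741, 60.33, -11.678, 114.546, -69.062]}
t [ 4.3  2.8 30. ] w [ 0.2 -6.8  0.4]
```

```bash
python3 -m creep '[{"wx":0,"wy":-1,"wz":0,"tx":1,"ty":1,"tz":8,"gripper":-0.03},{"wx":0,"wy":-3,"wz":0,"tx":2,"ty":2,"tz":16,"gripper":-0.03},{"wx":0,"wy":-5,"wz":0,"tx":4,"ty":3,"tz":24,"gripper":-0.03},{"wx":0,"wy":-6.8,"wz":0.4,"tx":4,"ty":3,"tz":30,"gripper":-0.03},{"wx":0,"wy":-6.8,"wz":0.4,"tx":4,"ty":3,"tz":30,"gripper":-0.03}]' | grep tool
python3 m.py; cp pics/wm.png pics/w6.png; python3 -c "
from h import *
go([.5513,-.0799,.1766],5.2,-37.1)"
```

```text
tool_pos: [0.5884, -0.0781, 0.2322]
tool_rot: [179.8, 36.9, 5.1]
{'time_s': 24.883, 'tool_pos': [0.589, -0.078, 0.233], 'tool_rot': [179.833, 36.714, 5.127], 'force': [1.016, 0.205, -0.804], 'grip_width': 0.042, 'grasp_force': 0.0, 'qpos': [-15.011, 43.363, 32.897, 59.413, -9.728, 117.454, -69.43]}
[420, 203, 85, 42, 1890] [ 0.575  -0.2271  0.189 ] rect [ 0.5719 -0.2305] [0.018  0.0724] 29.5
[31, 239, 34, 22, 332] [0.5502 0.0971 0.2146] rect [0.5478 0.0978] [0.0297 0.0169] 68.7
[89, 241, 39, 27, 576] [0.5558 0.04   0.2162] rect [0.5515 0.0417] [0.0198 0.0292] 3.7
[250, 244, 42, 34, 1183] [ 0.5639 -0.0774  0.218 ] rect [ 0.559  -0.0774] [0.0261 0.0277] 7.5
t [ 4.  -1.9 68.6] w [ 0.1 -0.5 -0.1]
```

View pics/w6.png

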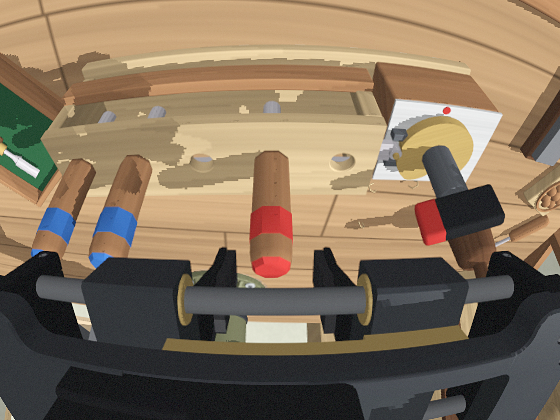

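Red2 (271,235) is centred between the fingers and its neighbouring holes are empty. I'll advance, grip and lift.

```bash
python3 -m creep '[{"wx":0,"wy":0,"wz":0,"tx":1,"ty":-1,"tz":14,"gripper":-0.03},{"wx":0,"wy":0,"wz":0,"tx":2,"ty":-1,"tz":28,"gripper":-0.03},{"wx":0,"wy":0,"wz":0,"tx":3,"ty":-1,"tz":42,"gripper":-0.03},{"wx":0,"wy":0,"wz":0,"tx":4,"ty":-1,"tz":56,"gripper":-0.03},{"wx":0,"wy":0,"wz":0,"tx":4,"ty":-1,"tz":68,"gripper":-0.03}]'
python3 -m creep '[{"wx":0,"wy":0,"wz":0,"tx":0,"ty":0,"tz":0,"gripper":-1},{"wx":0,"wy":0,"wz":0,"tx":0,"ty":0,"tz":0,"gripper":-1},{"wx":0,"wy":0,"wz":0,"tx":0,"ty":0,"tz":0,"gripper":-1},{"wx":0,"wy":0,"wz":0,"tx":0,"ty":0,"tz":0,"gripper":-1},{"wx":0,"wy":0,"wz":0,"tx":0,"ty":0,"tz":0,"gripper":-1}]' 40
python3 -c "
from h import *
st()"
```

```text
time_s: 25.35
tool_pos: [0.5515, -0.0807, 0.177]
tool_rot: [179.8, 36.5, 5.1]
force: [0.4, 0.9, -1.1]
grip_width: 0.0424
grasp_force: 0.0
time_s: 25.77
tool_pos: [0.5524, -0.0807, 0.177]
tool_rot: [179.7, 36.7, 5.1]
force: [0.8, 0.7, 4.9]
grip_width: 0.0273
grasp_force: 39.7
{'time_s': 25.767, 'tool_pos': [0.552, -0.081, 0.177], 'tool_rot': [179.735, 36.673, 5.08], 'force': [0.799, 0.689, 4.939], 'grip_width': 0.027, 'grasp_force': 39.67, 'qpos': [-17.433, 40.524, 32.888, 70.804, -8.845, 109.118, -69.701]}
```

```bash
python3 -m creep '[{"wx":0,"wy":0,"wz":0,"tx":-6,"ty":0,"tz":-8,"gripper":-1},{"wx":0,"wy":0,"wz":0,"tx":-12,"ty":0,"tz":-16,"gripper":-1},{"wx":0,"wy":0,"wz":0,"tx":-18,"ty":0,"tz":-24,"gripper":-1},{"wx":0,"wy":0,"wz":0,"tx":-24,"ty":0,"tz":-32,"gripper":-1},{"wx":0,"wy":0,"wz":0,"tx":-24,"ty":0,"tz":-32,"gripper":-1}]'
python3 -m creep '[{"wx":0,"wy":0,"wz":0,"tx":-6,"ty":0,"tz":-8,"gripper":-1},{"wx":0,"wy":0,"wz":0,"tx":-12,"ty":0,"tz":-16,"gripper":-1},{"wx":0,"wy":0,"wz":0,"tx":-18,"ty":0,"tz":-24,"gripper":-1},{"wx":0,"wy":0,"wz":0,"tx":-24,"ty":0,"tz":-32,"gripper":-1},{"wx":0,"wy":0,"wz":0,"tx":-27,"ty":0,"tz":-36,"gripper":-1}]'
python3 -c "
from h import *
st()"
```

```text
time_s: 26.18
tool_pos: [0.5526, -0.081, 0.218]
tool_rot: [179.7, 36.6, 5.0]
force: [-0.3, 0.0, -0.9]
grip_width: 0.0273
grasp_force: 39.7
time_s: 26.6
tool_pos: [0.5519, -0.0805, 0.2622]
tool_rot: [179.7, 36.7, 5.1]
force: [-0.1, 0.2, -1.9]
grip_width: 0.0276
grasp_force: 39.7
{'time_s': 26.6, 'tool_pos': [0.552, -0.081, 0.262], 'tool_rot': [179.709, 36.689, 5.051], 'force': [-0.06, 0.195, -1.886], 'grip_width': 0.028, 'grasp_force': 39.678, 'qpos': [-16.528, 37.503, 32.716, 65.024, -6.99, 117.242, -69.53]}
```

```bash
python3 -m creep '[{"wx":0,"wy":3,"wz":0,"tx":-18,"ty":0,"tz":-16,"gripper":-1},{"wx":0,"wy":6,"wz":0,"tx":-30,"ty":0,"tz":-32,"gripper":-1},{"wx":0,"wy":10,"wz":0,"tx":-42,"ty":0,"tz":-48,"gripper":-1},{"wx":0,"wy":14,"wz":0,"tx":-52,"ty":0,"tz":-64,"gripper":-1},{"wx":0,"wy":18,"wz":0,"tx":-58,"ty":0,"tz":-75,"gripper":-1}]' | grep tool
python3 -m creep '[{"wx":0,"wy":4,"wz":0,"tx":-5,"ty":0,"tz":-14,"gripper":-1},{"wx":0,"wy":8,"wz":0,"tx":-10,"ty":0,"tz":-28,"gripper":-1},{"wx":0,"wy":12,"wz":0,"tx":-14,"ty":0,"tz":-42,"gripper":-1},{"wx":0,"wy":16,"wz":0,"tx":-14,"ty":0,"tz":-42,"gripper":-1},{"wx":0,"wy":19,"wz":0,"tx":-14,"ty":0,"tz":-42,"gripper":-1}]' | grep tool
python3 -m creep '[{"wx":0,"wy":0,"wz":-6,"tx":0,"ty":-30,"tz":0,"gripper":-1},{"wx":0,"wy":0,"wz":-12,"tx":0,"ty":-60,"tz":0,"gripper":-1},{"wx":0,"wy":0,"wz":-18,"tx":0,"ty":-90,"tz":0,"gripper":-1},{"wx":0,"wy":0,"wz":-24,"tx":0,"ty":-120,"tz":0,"gripper":-1},{"wx":0,"wy":0,"wz":-30,"tx":0,"ty":-150,"tz":0,"gripper":-1}]'
python3 -c "
from h import *
st();go([.545,.31,.34],70,0)"
```

```text
tool_pos: [0.5502, -0.0806, 0.3577]
tool_rot: [179.8, 18.5, 5.1]
tool_pos: [0.5498, -0.081, 0.4016]
tool_rot: [179.8, -0.5, 5.2]
time_s: 27.85
tool_pos: [0.5357, 0.0702, 0.3994]
tool_rot: [179.7, -0.1, 35.5]
force: [1.1, -0.6, -1.3]
grip_width: 0.0278
grasp_force: 39.7
{'time_s': 27.85, 'tool_pos': [0.536, 0.07, 0.399], 'tool_rot': [179.732, -0.081, 35.488], 'force': [1.115, -0.553, -1.272], 'grip_width': 0.028, 'grasp_force': 39.677, 'qpos': [-34.269, 2.929, 25.233, 81.622, -1.049, 95.536, -63.681]}
t [ 146.7 -190.1   58.8] w [  0.3   0.  -34.5]
```

```bash
python3 -m creep '[{"wx":0,"wy":0,"wz":-7,"tx":22,"ty":-28,"tz":0,"gripper":-1},{"wx":0,"wy":0,"wz":-14,"tx":44,"ty":-57,"tz":0,"gripper":-1},{"wx":0,"wy":0,"wz":-21,"tx":66,"ty":-86,"tz":0,"gripper":-1},{"wx":0,"wy":0,"wz":-28,"tx":88,"ty":-114,"tz":10,"gripper":-1},{"wx":0,"wy":0,"wz":-35,"tx":110,"ty":-143,"tz":20,"gripper":-1}]' | grep tool
python3 -c "
from h import *
go([.545,.31,.34],105,0)"
```

```text
tool_pos: [0.5439, 0.2506, 0.3792]
tool_rot: [179.7, 0.1, 70.5]
t [ 56.4 -19.   39.1] w [  0.3   0.1 -34.5]
```

```bash
python3 -m creep '[{"wx":0,"wy":0,"wz":-7,"tx":12,"ty":-4,"tz":10,"gripper":-1},{"wx":0,"wy":0,"wz":-14,"tx":24,"ty":-8,"tz":20,"gripper":-1},{"wx":0,"wy":0,"wz":-21,"tx":36,"ty":-12,"tz":30,"gripper":-1},{"wx":0,"wy":0,"wz":-28,"tx":48,"ty":-16,"tz":39,"gripper":-1},{"wx":0,"wy":0,"wz":-35,"tx":56,"ty":-19,"tz":39,"gripper":-1}]' | grep tool
for i in 1 2 3; do python3 -m creep '[{"wx":0,"wy":0,"wz":-7,"tx":0,"ty":0,"tz":0,"gripper":-1},{"wx":0,"wy":0,"wz":-14,"tx":0,"ty":0,"tz":0,"gripper":-1},{"wx":0,"wy":0,"wz":-21,"tx":0,"ty":0,"tz":0,"gripper":-1},{"wx":0,"wy":0,"wz":-28,"tx":0,"ty":0,"tz":0,"gripper":-1},{"wx":0,"wy":0,"wz":-35,"tx":0,"ty":0,"tz":0,"gripper":-1}]' | grep tool; done
cat > tray.py <<'E'
from h import *
st()
p,d=snap('top','topt.png'); X=cloud('top',d)
hsv=cv2.cvtColor(p,cv2.COLOR_RGB2HSV); m=(abs(hsv[...,0].astype(int)-60)<25)&(hsv[...,1]>70)&(X[...,2]<.02)
m[:,:60]=0
print(m.sum(),cv2.minAreaRect(X[m][:,:2].astype(np.float32)))
m=((hsv[...,0]<8)|(hsv[...,0]>172))&(hsv[...,1]>130)&(X[...,2]<.06)
n,l,s,c=cv2.connectedComponentsWithStats(m.astype(np.uint8))
for i in range(1,n):
    if s[i,4]>12: print('red',s[i].tolist(),X[l==i].mean(0).round(3))
E
python3 tray.py; python3 -c "
from h import *
go([.5505,.299,.22],222.6,20)"
```

```text
tool_pos: [0.544, 0.3092, 0.3368]
tool_rot: [-179.9, 0.3, 105.6]
tool_pos: [0.545, 0.308, 0.3394]
tool_rot: [-179.9, 0.3, 140.6]
tool_pos: [0.5451, 0.3079, 0.3394]
tool_rot: [-179.8, 0.2, 175.5]
tool_pos: [0.5451, 0.308, 0.3394]
tool_rot: [-179.7, 0.1, -149.5]
{'time_s': 29.933, 'tool_pos': [0.545, 0.308, 0.339], 'tool_rot': [-179.701, 0.064, -149.456], 'force': [0.543, 0.186, -2.06], 'grip_width': 0.027, 'grasp_force': 39.678, 'qpos': [-33.147, 13.821, 1.35, 75.702, -0.022, 90.424, 88.707]}
3798 ((0.5259745121002197, 0.3193758726119995), (0.24857230484485626, 0.1995755285024643), 42.90332794189453)
red [104, 204, 11, 10, 65] [0.534 0.375 0.032]
t [ 1.000e-01 -9.700e+00  1.195e+02] w [  1.7  20.  -11.7]
```

The tray was knocked by (+17.5, +10) mm and red1 moved with it. I'm updating the target.

```bash
python3 -c "
from h import *
go([.568,.309,.22],222.8,20)"
python3 -m creep '[{"wx":0,"wy":4,"wz":-3,"tx":-5,"ty":-2,"tz":24,"gripper":-1},{"wx":0,"wy":8,"wz":-6,"tx":-10,"ty":-4,"tz":48,"gripper":-1},{"wx":1,"wy":12,"wz":-9,"tx":-14,"ty":-6,"tz":72,"gripper":-1},{"wx":1.5,"wy":16,"wz":-11,"tx":-18,"ty":-8,"tz":96,"gripper":-1},{"wx":1.7,"wy":20,"wz":-11.7,"tx":-20,"ty":-10,"tz":119.5,"gripper":-1}]' | grep tool
python3 -c "
from h import *
go([.575,.3137,.10],222.8,45)"
```

```text
t [-20.  -10.1 119.5] w [  1.8  20.  -11.9]
tool_pos: [0.5683, 0.3099, 0.2192]
tool_rot: [180.0, -20.1, -138.0]
t [-48.1  -1.7 109.3] w [ 0.5 24.9 -0.7]
```

```bash
python3 -m creep '[{"wx":0,"wy":5,"wz":0,"tx":-9,"ty":0,"tz":22,"gripper":-1},{"wx":0,"wy":10,"wz":0,"tx":-18,"ty":0,"tz":44,"gripper":-1},{"wx":0,"wy":15,"wz":0,"tx":-28,"ty":-1,"tz":66,"gripper":-1},{"wx":0,"wy":20,"wz":0,"tx":-38,"ty":-1,"tz":88,"gripper":-1},{"wx":0,"wy":25,"wz":-0.7,"tx":-48,"ty":-2,"tz":109,"gripper":-1}]' | grep tool
python3 -m creep '[{"wx":0,"wy":0,"wz":0,"tx":0,"ty":0,"tz":0,"gripper":-1},{"wx":0,"wy":0,"wz":0,"tx":-10,"ty":0,"tz":10,"gripper":-1},{"wx":0,"wy":0,"wz":0,"tx":-20,"ty":0,"tz":20,"gripper":-1},{"wx":0,"wy":0,"wz":0,"tx":-28,"ty":0,"tz":28,"gripper":-1},{"wx":0,"wy":0,"wz":0,"tx":-32,"ty":0,"tz":32,"gripper":-1}]' | grep tool
python3 - <<'E'
from h import *
optics.read_camera('wrist');snap('wrist','w7.png');st();go([.575,.3137,.025],222.8,45)
E
```

```text
tool_pos: [0.5657, 0.3109, 0.0953]
tool_rot: [178.9, -43.3, -136.6]
tool_pos: [0.5686, 0.3095, 0.0564]
tool_rot: [179.5, -42.8, -137.2]
{'time_s': 31.333, 'tool_pos': [0.568, 0.309, 0.056], 'tool_rot': [179.462, -42.922, -137.15], 'force': [-0.537, 0.299, -0.813], 'grip_width': 0.028, 'grasp_force': 39.679, 'qpos': [-39.494, 60.286, 12.821, 48.553, -2.295, 114.077, 103.756]}
t [-27.1  -1.4  17.3] w [0.5 2.1 0. ]
```

View pics/w7.png

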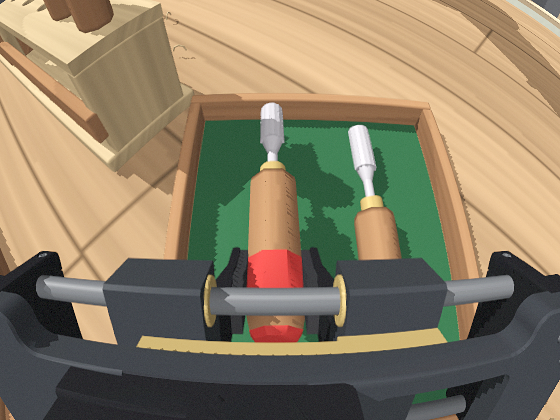

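Red2 (272,200) is between the left wall and red1 (375,220), so I'll lower and release.

```bash
python3 -m creep '[{"wx":0,"wy":1,"wz":0,"tx":-8,"ty":0,"tz":0,"gripper":-1},{"wx":0,"wy":2,"wz":0,"tx":-14,"ty":-1,"tz":5,"gripper":-1},{"wx":0,"wy":2,"wz":0,"tx":-20,"ty":-1,"tz":11,"gripper":-1},{"wx":0,"wy":2,"wz":0,"tx":-25,"ty":-1,"tz":15,"gripper":-1},{"wx":0,"wy":2,"wz":0,"tx":-27,"ty":-1,"tz":17,"gripper":-1}]'
```

```text
time_s: 31.75
tool_pos: [0.575, 0.3135, 0.0247]
tool_rot: [179.6, -45.0, -137.2]
force: [1.5, -1.3, 1.3]
grip_width: 0.0279
grasp_force: 39.9
```

```bash
python3 -m creep '[{"wx":0,"wy":0,"wz":0,"tx":0,"ty":0,"tz":0,"gripper":0.1},{"wx":0,"wy":0,"wz":0,"tx":0,"ty":0,"tz":0,"gripper":0.1},{"wx":0,"wy":0,"wz":0,"tx":0,"ty":0,"tz":0,"gripper":0.1},{"wx":0,"wy":0,"wz":0,"tx":0,"ty":0,"tz":0,"gripper":0.1},{"wx":0,"wy":0,"wz":0,"tx":0,"ty":0,"tz":0,"gripper":0.1}]'
python3 -m creep '[{"wx":0,"wy":0,"wz":0,"tx":0,"ty":0,"tz":-25,"gripper":0.1},{"wx":0,"wy":0,"wz":0,"tx":0,"ty":0,"tz":-55,"gripper":0.1},{"wx":0,"wy":-5,"wz":0,"tx":10,"ty":0,"tz":-85,"gripper":0.1},{"wx":0,"wy":-11,"wz":0,"tx":30,"ty":0,"tz":-110,"gripper":0.1},{"wx":0,"wy":-17,"wz":0,"tx":50,"ty":0,"tz":-135,"gripper":0.1}]'
python3 -c "
from h import *
st();go([.54,.28,.32],222.6,0)"
```

```text
time_s: 32.17
tool_pos: [0.5751, 0.314, 0.0253]
tool_rot: [179.6, -45.0, -137.2]
force: [-0.1, -0.6, -0.2]
grip_width: 0.0465
grasp_force: 0.0
time_s: 32.58
tool_pos: [0.6206, 0.355, 0.153]
tool_rot: [179.7, -28.0, -137.3]
force: [0.9, 1.5, 0.6]
grip_width: 0.0478
grasp_force: 0.0
{'time_s': 32.583, 'tool_pos': [0.621, 0.355, 0.153], 'tool_rot': [179.66, -27.968, -137.269], 'force': [0.915, 1.511, 0.618], 'grip_width': 0.048, 'grasp_force': 0.0, 'qpos': [-39.808, 53.544, 15.126, 43.27, -5.883, 111.568, 104.088]}
t [ 1.755e+02  1.000e-01 -9.580e+01] w [  0.3 -28.    0. ]
```

```bash
python3 -m creep '[{"wx":0,"wy":-5,"wz":0,"tx":30,"ty":0,"tz":-25,"gripper":0.1},{"wx":0,"wy":-10,"wz":0,"tx":60,"ty":0,"tz":-50,"gripper":0.1},{"wx":0,"wy":-16,"wz":0,"tx":90,"ty":0,"tz":-75,"gripper":0.1},{"wx":0,"wy":-22,"wz":0,"tx":120,"ty":0,"tz":-90,"gripper":0.1},{"wx":0,"wy":-28,"wz":0,"tx":150,"ty":0,"tz":-96,"gripper":0.5}]' | grep tool
python3 -c "
from h import *
st();go([.571,-.233,.33],119.3,0)"
```

```text
tool_pos: [0.5564, 0.2946, 0.3154]
tool_rot: [179.8, 0.7, -137.4]
{'time_s': 33.0, 'tool_pos': [0.556, 0.295, 0.315], 'tool_rot': [179.772, 0.66, -137.448], 'force': [1.521, -0.065, 0.976], 'grip_width': 0.05, 'grasp_force': 0.0, 'qpos': [-42.915, 13.982, 15.963, 78.782, -4.207, 87.183, 105.318]}
t [ 345.8 -398.5  -20.1] w [  0.8   0.3 103.3]
```

```bash
python3 -m creep '[{"wx":0,"wy":0,"wz":7,"tx":23,"ty":-26,"tz":-5,"gripper":1},{"wx":0,"wy":0,"wz":14,"tx":46,"ty":-53,"tz":-10,"gripper":1},{"wx":0,"wy":0,"wz":21,"tx":69,"ty":-79,"tz":-15,"gripper":1},{"wx":0,"wy":0,"wz":28,"tx":92,"ty":-106,"tz":-20,"gripper":1},{"wx":0,"wy":0,"wz":35,"tx":115,"ty":-132,"tz":-20,"gripper":1}]' | grep tool
python3 tray.py; python3 -c "
from h import *
go([.571,-.233,.33],119.3,0)"
```

```text
tool_pos: [0.5603, 0.1173, 0.332]
tool_rot: [179.7, -0.0, -172.8]
{'time_s': 33.417, 'tool_pos': [0.56, 0.117, 0.332], 'tool_rot': [179.695, -0.021, -172.829], 'force': [1.595, -0.564, 1.231], 'grip_width': 0.08, 'grasp_force': 0.0, 'qpos': [-36.363, 7.153, 24.744, 85.012, -3.294, 88.485, 85.469]}
1382 ((0.525833010673523, 0.31875696778297424), (0.24624159932136536, 0.1998337358236313), 42.58210754394531)
red [104, 203, 11, 11, 72] [0.535 0.374 0.031]
t [  26.6 -339.3    2.1] w [-0.  -0.  66.9]
```

```bash
python3 -m creep '[{"wx":0,"wy":0,"wz":7,"tx":3,"ty":-34,"tz":0,"gripper":1},{"wx":0,"wy":0,"wz":14,"tx":6,"ty":-68,"tz":0,"gripper":1},{"wx":0,"wy":0,"wz":21,"tx":9,"ty":-102,"tz":0,"gripper":1},{"wx":0,"wy":0,"wz":28,"tx":12,"ty":-136,"tz":0,"gripper":1},{"wx":0,"wy":0,"wz":34,"tx":15,"ty":-170,"tz":0,"gripper":1}]' | grep tool
python3 -c "
from h import *
go([.571,-.233,.33],119.3,0)"
```

```text
tool_pos: [0.5674, -0.0527, 0.3299]
tool_rot: [179.9, -0.3, 153.2]
t [ -84.4 -159.3   -0.9] w [ 0.1 -0.3 33.9]
```

```bash
python3 -m creep '[{"wx":0,"wy":0,"wz":7,"tx":-17,"ty":-32,"tz":0,"gripper":1},{"wx":0,"wy":0,"wz":14,"tx":-34,"ty":-64,"tz":0,"gripper":1},{"wx":0,"wy":0,"wz":21,"tx":-51,"ty":-96,"tz":0,"gripper":1},{"wx":0,"wy":0,"wz":28,"tx":-68,"ty":-128,"tz":0,"gripper":1},{"wx":0,"wy":0,"wz":34,"tx":-84,"ty":-159,"tz":0,"gripper":1}]' | grep tool
python3 -m creep '[{"wx":0,"wy":0,"wz":0,"tx":0,"ty":0,"tz":0,"gripper":1},{"wx":0,"wy":0,"wz":0,"tx":0,"ty":0,"tz":0,"gripper":1}]' | grep tool
python3 m.py; python3 -c "
from h import *
go([.5716,-.2335,.1645],119.3,0)"; python3 tray.py
```

```text
tool_pos: [0.5717, -0.2326, 0.3292]
tool_rot: [-180.0, -0.3, 119.2]
tool_pos: [0.571, -0.2338, 0.3288]
tool_rot: [-179.9, -0.3, 119.3]
{'time_s': 34.517, 'tool_pos': [0.572, -0.231, 0.329], 'tool_rot': [-179.94, -0.321, 119.502], 'force': [0.33, 1.2, 0.02], 'grip_width': 0.087, 'grasp_force': 0.0, 'qpos': [-15.141, 15.577, 44.139, 79.218, -10.9, 89.78, 57.53]}
[265, 164, 18, 76, 1245] [ 0.5695 -0.2275  0.192 ] rect [ 0.5706 -0.2297] [0.0162 0.0732] 29.8
t [ -3.9  -2.4 164.1] w [-0.  -0.3  0.3]
{'time_s': 34.567, 'tool_pos': [0.572, -0.23, 0.329], 'tool_rot': [-179.964, -0.346, 119.65], 'force': [-0.33, 1.032, 0.106], 'grip_width': 0.087, 'grasp_force': 0.0, 'qpos': [-15.214, 15.56, 44.06, 79.228, -10.907, 89.777, 57.529]}
3786 ((0.5256726741790771, 0.31888073682785034), (0.247674822807312, 0.19940082728862762), 42.84748840332031)
red [122, 188, 12, 11, 69] [0.585 0.32  0.031]
red [104, 203, 11, 11, 72] [0.535 0.374 0.032]
```

View pics/topt.png

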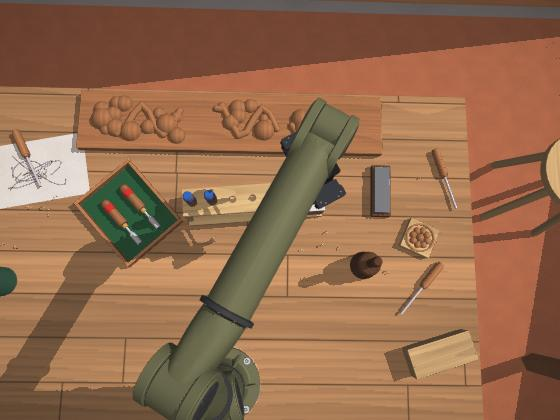

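The tray holds both reds flat and side by side, at (120,215) and (138,203), and the blues still hang at (189,199) and (210,196). Now I'll descend on the knob.

```bash
python3 -m creep '[{"wx":0,"wy":0,"wz":0,"tx":-1,"ty":-1,"tz":40,"gripper":1},{"wx":0,"wy":0,"wz":0,"tx":-1,"ty":-1,"tz":80,"gripper":1},{"wx":0,"wy":0,"wz":0,"tx":-1,"ty":-1,"tz":105,"gripper":1},{"wx":0,"wy":0,"wz":0,"tx":-1,"ty":-1,"tz":115,"gripper":1},{"wx":0,"wy":0,"wz":0,"tx":-1,"ty":-1,"tz":115,"gripper":1}]' | grep tool
python3 -c "
from h import *
st();go([.5716,-.2330,.1645],119.3,0)"
```

```text
tool_pos: [0.5705, -0.2293, 0.2113]
tool_rot: [-179.8, -0.5, 119.7]
{'time_s': 35.033, 'tool_pos': [0.571, -0.229, 0.211], 'tool_rot': [-179.772, -0.509, 119.708], 'force': [0.247, -0.413, 0.016], 'grip_width': 0.087, 'grasp_force': 0.0, 'qpos': [-15.184, 17.846, 42.995, 90.238, -12.463, 77.368, 58.999]}
t [-4.2 -0.7 46.8] w [-0.2 -0.5  0.4]
```

```bash
python3 -m creep '[{"wx":0,"wy":-0.5,"wz":0.4,"tx":-4,"ty":-0.7,"tz":15,"gripper":1},{"wx":0,"wy":-0.5,"wz":0.4,"tx":-4,"ty":-0.7,"tz":30,"gripper":1},{"wx":0,"wy":-0.5,"wz":0.4,"tx":-4,"ty":-0.7,"tz":42,"gripper":1},{"wx":0,"wy":-0.5,"wz":0.4,"tx":-4,"ty":-0.7,"tz":47,"gripper":1},{"wx":0,"wy":-0.5,"wz":0.4,"tx":-4,"ty":-0.7,"tz":47,"gripper":1}]'
for i in 1 2 3; do python3 -m creep '[{"wx":0,"wy":0,"wz":0,"tx":0,"ty":0,"tz":0,"gripper":-1},{"wx":0,"wy":0,"wz":0,"tx":0,"ty":0,"tz":0,"gripper":-1},{"wx":0,"wy":0,"wz":0,"tx":0,"ty":0,"tz":0,"gripper":-1},{"wx":0,"wy":0,"wz":0,"tx":0,"ty":0,"tz":0,"gripper":-1},{"wx":0,"wy":0,"wz":0,"tx":0,"ty":0,"tz":0,"gripper":-1}]' 50; done
```

```text
time_s: 35.45
tool_pos: [0.5727, -0.235, 0.1666]
tool_rot: [-179.9, 0.2, 119.2]
force: [-0.6, -0.2, -0.2]
grip_width: 0.087
grasp_force: 0.0
time_s: 35.87
tool_pos: [0.5727, -0.2358, 0.1671]
tool_rot: [-180.0, 0.2, 119.1]
force: [-0.1, 0.5, 0.7]
grip_width: 0.0614
grasp_force: 0.0
time_s: 36.28
tool_pos: [0.5725, -0.2356, 0.1667]
tool_rot: [-179.9, 0.2, 119.1]
force: [0.1, 0.3, -0.4]
grip_width: 0.0285
grasp_force: 0.0
time_s: 36.7
tool_pos: [0.573, -0.2353, 0.1667]
tool_rot: [-180.0, 0.2, 119.1]
force: [2.8, -0.6, -1.8]
grip_width: 0.0161
grasp_force: 50.0
```

```bash
python3 -m creep '[{"wx":0,"wy":0,"wz":0,"tx":1,"ty":0,"tz":0,"gripper":-1},{"wx":0,"wy":0,"wz":0,"tx":2,"ty":0,"tz":0,"gripper":-1},{"wx":0,"wy":0,"wz":0,"tx":2,"ty":0,"tz":0,"gripper":-1}]' 8
python3 -m creep '[{"wx":0,"wy":0,"wz":0,"tx":0,"ty":0,"tz":0,"gripper":-1},{"wx":0,"wy":0,"wz":5,"tx":0,"ty":0,"tz":0,"gripper":-1},{"wx":0,"wy":0,"wz":10,"tx":0,"ty":0,"tz":0,"gripper":-1},{"wx":0,"wy":0,"wz":15,"tx":0,"ty":0,"tz":0,"gripper":-1},{"wx":0,"wy":0,"wz":20,"tx":0,"ty":0,"tz":0,"gripper":-1}]' 50
python3 -m creep '[{"wx":0,"wy":0,"wz":5,"tx":0,"ty":0,"tz":0,"gripper":-1},{"wx":0,"wy":0,"wz":10,"tx":0,"ty":0,"tz":0,"gripper":-1},{"wx":0,"wy":0,"wz":15,"tx":0,"ty":0,"tz":0,"gripper":-1},{"wx":0,"wy":0,"wz":20,"tx":0,"ty":0,"tz":0,"gripper":-1},{"wx":0,"wy":0,"wz":25,"tx":0,"ty":0,"tz":0,"gripper":-1}]' 50
```

```text
time_s: 36.95
tool_pos: [0.5729, -0.2352, 0.1668]
tool_rot: [180.0, 0.5, 119.1]
force: [6.0, -3.4, -5.9]
grip_width: 0.0161
grasp_force: 8.0
time_s: 37.37
tool_pos: [0.572, -0.2355, 0.1667]
tool_rot: [179.9, 0.4, 98.8]
force: [3.4, -4.3, -3.8]
grip_width: 0.0156
grasp_force: 50.0
time_s: 37.78
tool_pos: [0.5709, -0.2355, 0.1667]
tool_rot: [179.9, 0.3, 73.8]
force: [1.5, -2.8, -1.1]
grip_width: 0.0159
grasp_force: 50.0
```

```bash
for i in 1 2; do python3 -m creep '[{"wx":0,"wy":0,"wz":5,"tx":0,"ty":0,"tz":0,"gripper":-1},{"wx":0,"wy":0,"wz":10,"tx":0,"ty":0,"tz":0,"gripper":-1},{"wx":0,"wy":0,"wz":15,"tx":0,"ty":0,"tz":0,"gripper":-1},{"wx":0,"wy":0,"wz":20,"tx":0,"ty":0,"tz":0,"gripper":-1},{"wx":0,"wy":0,"wz":25,"tx":0,"ty":0,"tz":0,"gripper":-1}]'; done
python3 -m creep '[{"wx":0,"wy":0,"wz":5,"tx":0,"ty":0,"tz":0,"gripper":-1},{"wx":0,"wy":0,"wz":10,"tx":0,"ty":0,"tz":0,"gripper":-1},{"wx":0,"wy":0,"wz":15,"tx":0,"ty":0,"tz":0,"gripper":-1},{"wx":0,"wy":0,"wz":19,"tx":0,"ty":0,"tz":0,"gripper":-1},{"wx":0,"wy":0,"wz":19,"tx":0,"ty":0,"tz":0,"gripper":-1}]'; python3 -c "
from cell import *;print(get_obs()['wrist_torque'])"
```

```text
time_s: 38.2
tool_pos: [0.5699, -0.2349, 0.1667]
tool_rot: [179.9, 0.3, 48.8]
force: [-1.9, -1.1, 1.0]
grip_width: 0.0156
grasp_force: 50.0
time_s: 38.62
tool_pos: [0.5692, -0.234, 0.1667]
tool_rot: [180.0, 0.2, 23.8]
force: [-4.5, 1.7, 3.9]
grip_width: 0.0157
grasp_force: 50.0
time_s: 39.03
tool_pos: [0.569, -0.2332, 0.1667]
tool_rot: [180.0, 0.3, 5.0]
force: [-5.2, 1.9, 5.5]
grip_width: 0.0155
grasp_force: 50.0
[0.7630946  1.28288999 0.16519154]
```

Release, rise, and look.

```bash
for i in 1 2; do python3 -m creep '[{"wx":0,"wy":0,"wz":0,"tx":0,"ty":0,"tz":0,"gripper":0.9},{"wx":0,"wy":0,"wz":0,"tx":0,"ty":0,"tz":0,"gripper":0.9},{"wx":0,"wy":0,"wz":0,"tx":0,"ty":0,"tz":0,"gripper":0.9},{"wx":0,"wy":0,"wz":0,"tx":0,"ty":0,"tz":0,"gripper":0.9},{"wx":0,"wy":0,"wz":0,"tx":0,"ty":0,"tz":0,"gripper":0.9}]' | grep -v tool; done
python3 -m creep '[{"wx":0,"wy":0,"wz":0,"tx":0,"ty":0,"tz":-30,"gripper":0.9},{"wx":0,"wy":0,"wz":0,"tx":0,"ty":0,"tz":-65,"gripper":0.9},{"wx":0,"wy":0,"wz":0,"tx":0,"ty":0,"tz":-100,"gripper":0.9},{"wx":0,"wy":0,"wz":0,"tx":0,"ty":0,"tz":-135,"gripper":0.9},{"wx":0,"wy":0,"wz":0,"tx":0,"ty":0,"tz":-140,"gripper":0.9}]' | grep tool
python3 -m creep '[{"wx":0,"wy":0,"wz":0,"tx":0,"ty":0,"tz":0,"gripper":0.9},{"wx":0,"wy":0,"wz":0,"tx":0,"ty":0,"tz":0,"gripper":0.9},{"wx":0,"wy":0,"wz":0,"tx":0,"ty":0,"tz":0,"gripper":0.9}]' |grep tool
python3 m.py; cp pics/wm.png pics/w8.png; python3 tray.py
```

```text
time_s: 39.45
force: [0.1, 0.3, -0.4]
grip_width: 0.0412
grasp_force: 0.0
time_s: 39.87
force: [-0.7, -0.4, 0.3]
grip_width: 0.0745
grasp_force: 0.0
tool_pos: [0.5733, -0.2352, 0.3131]
tool_rot: [179.6, -0.5, 5.1]
tool_pos: [0.5709, -0.2327, 0.3049]
tool_rot: [179.8, 0.1, 5.1]
{'time_s': 40.583, 'tool_pos': [0.571, -0.233, 0.305], 'tool_rot': [179.845, 0.13, 5.125], 'force': [-0.357, -0.75, -1.19], 'grip_width': 0.083, 'grasp_force': 0.0, 'qpos': [-30.2, 22.156, 66.875, 82.459, -20.098, 88.548, -49.299]}
[265, 165, 19, 81, 1450] [ 0.5739 -0.2319  0.1923] rect [ 0.5718 -0.2319] [0.0727 0.0158] 5.5
[2, 202, 23, 27, 462] [0.5477 0.0366 0.218 ] rect [0.5471 0.0384] [0.0255 0.0258] 76.9
{'time_s': 40.633, 'tool_pos': [0.571, -0.233, 0.305], 'tool_rot': [179.837, 0.129, 5.126], 'force': [-0.718, 0.097, 0.645], 'grip_width': 0.083, 'grasp_force': 0.0, 'qpos': [-30.203, 22.16, 66.879, 82.443, -20.097, 88.557, -49.302]}
3790 ((0.5255736708641052, 0.31880077719688416), (0.2494433969259262, 0.19934798777103424), 42.9307861328125)
red [122, 188, 12, 11, 70] [0.585 0.32  0.031]
red [104, 203, 11, 11, 72] [0.535 0.374 0.031]
```

View pics/w8.png

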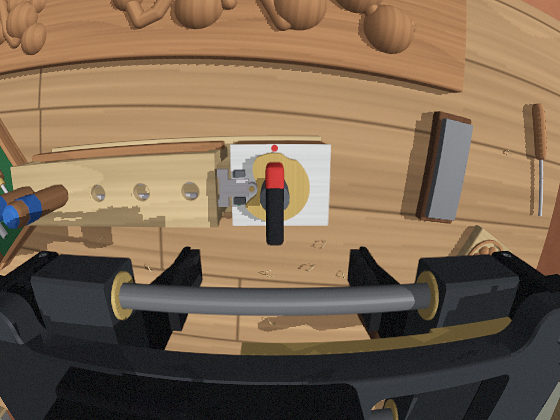

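The bar is back at 5.5° (rack yaw about 5.2°), with its red end (275,172) in line with the red mark and the roller (250,188) deep in the cam's notch. The three holes are empty, the blue gouge in view still hangs, and both reds are still in the tray.

```bash
python3 -c "
from cell import env; print(env.sign_off())"
```

```text
the job is handed in; nothing more can be done
None
```

I handed the job in: both red gouges present lie flat, side by side, on the tray's felt; the knob is back in its locked notch; the blues still hang in the rack; and nothing I did touched the mallet, rosette or oilstone.

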